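Clear the clamp dog out of the T-slot fixture

ROBOT

A 6-joint arm with a two-finger parallel gripper is mounted at the origin on a cart in front of the work surface, level with it; the furniture and walls round the work are solid. World frame = base frame: x ahead of the robot, y to its left, z up, the work surface at z = 0. Lengths are in mm, angles in rad, forces in N, time in s.
With the tool pointing down it reaches from about 325 to 875 mm from the base axis. Payload 4.4 kg.
Tool frame: the origin (TCP) lies midway between the tips of the shut fingers; the grasp point (between the pads) lies grip_depth behind it (grip_depth is the distance from the TCP to the grasp point, in mm); z points along the fingers, x is the direction in which the jaws open and shut, and the axes are right-handed (so a half turn about z gives the same grasp; the last joint's range is limited). The gripper opens to 85 mm and grips with 20 to 120 N. Pads are 22 mm wide; open, the fingers measure 114 mm over their backs; the gripper's body (76 mm by 85 mm) begins 54 mm behind the grasp point. The pads swing forward as they close: fully open they stand 13 mm farther back than shut.
Start: joints at [-1.284, 0.207, 1.542, -0, 1.393, -0.15], TCP at [243.238, -521.021, 193.082] pointing down, gripper open.
Joint ranges: [-2.73, 2.73], [-0.86, 2.22], [0.23, 2.46], [-1.11, 4.25], [0.08, 2.63], [-2.82, 2.82]. Speed limits (rad/s): [2.79, 2.79, 3.14, 3.14, 3.14, 3.14].

INTERFACE

Orientations are given as a unit quaternion [w, x, y, z].
In Python, from bench import get_obs, grab_frame, camera_params, close_job, grip_depth gives the robot as it stands.
- The arm moves only by the shell command python3 -m handwheel 'ROWS' [FORCE]. ROWS is JSON, a list of rows, each a list of 7 numbers: the shift along the world's x, y, z in mm, then the turn, a rotation vector about the world's x, y, z in degrees, then the finger opening in mm, from 0 to 85.4. A call has 1 to 5 rows; each row shifts and turns the commanded pose from where the row before left it; what a row does not reach is not made up. A row lasts 1/10 s, in which the tool goes at most 50 mm and 8.59 degrees, less where a joint would pass 70% of its speed; a pose out of reach is approached as far as the arm can. A call is refused whole if a number of a shift passes 50 or a number of a turn 8.59, either way. A call with a gripper value outside its range is refused whole. The fingers move at their own pace and stop on an object; FORCE is the grip in N (left out, the last holds). Time passes only in rows, so rows that do not move let the fingers close. It gives the time, the measured TCP pose, the force and the opening at its end, in the units of the state.
- get_obs(): the state, without advancing time (a new reading comes with each control period).
- grab_frame(name): name is "scene" or "top" or "wrist"; returns the picture (420x560x3 uint8, blue, green, red); there is no depth.
- camera_params(name): a dict with "fov_y" (degrees; the focal length in pixels is half the picture's height over the tangent of half this angle, whatever the lens; pixels are square), "cx", "cy" (the principal point, pixels), "position" and "attitude" of the camera in the world; the wrist camera has in their place "T_tool_cam" (4x4, takes a point from camera to tool coordinates, whose origin is the TCP and whose axes are the tool frame's). Camera axes: x right, y up, looking along -z (the intrinsics and any distortion apply to the point x, -y, -z); pixel columns grow to the right and rows downward; lengths in mm; the calibration is good to about 2 mm. The wrist camera is an equidistant fisheye: a pixel r from the principal point sees the ray r / f radians off the axis. A picture is of the moment at which its call begins: read the wrist's pose just before it. camera_params takes no time and is no camera call.
- close_job(): hands the job in, once; it reports no verdict.
The state is a dict: "t": time; "joints": joint angles; "joint_velocities": joint speeds; "tau": joint torques, N m; "ee_pos": TCP position; "tool_rot": TCP orientation; "ft_force": force on the tool from outside, world axes, zero at the start; "torque": the same for the moment, N m; "opening": finger opening in mm.
Only numpy, scipy, OpenCV 4.12 (cv2) and the standard library are available. Lean on these libraries where they do the work, as an engineer would, in place of code of your own. Each camera call takes 0.05 s, during which the arm holds its last target.

TASK

Clear the fixture for the next job: without gripping the blue clamp dog, push it along its T-slot until its foot is fully clear of the lips at the open end, with the foot still resting on the fixture. Then lift it straight out by its black handle and set it, upright and not dropped, on the floor of the lime tray. Leave the tray, mug, bottle and black battery pack where they are.

Things in the scene. Friction and masses are not known exactly. Their poses are not given: they have to be found in the camera images.
- fixture: Low aluminium T-slot fixture fixed to the bench, 280 (its x) x 110 (y) x 26 mm high. Origin: centre of its underside, z up. Slot along x at y = 0: floor at z = 8 mm, 30 mm wide up to z = 18, above that two lips (z = 18 to 26) with a 17 mm gap. Lips run from x = -140 to +30 mm; from +30 to +140 (open end) there are none, only 18 mm high side walls and no end stop. Closed at x = -140.
- landing (a point): Point on the slot floor at the fixture's open end: fixture x = +90, y = 0, z = 8 mm; axes as the fixture's. The dog's foot is clear of the lips when the dog's origin is past fixture x = +65 mm; past about +120 mm its block and foot overhang the end more and more.
- clamp_dog: Blue clamp dog with black handle, 0.35 kg, 75 mm high, loose in the T-slot with its x along the fixture's x; slides easily, about 2 mm play up and sideways. Origin: centre of the underside of its foot, z up. Foot 70 (x) x 25 x 8 mm; neck 13 mm wide; blue block 90 (x) x 44 mm at z = 20 to 38 mm (2 mm over the fixture's top), with flat end faces at x = -45 and +45 mm to push on.
- dog_handle (a point): Middle of the dog's handle, 58 mm above the underside of the foot on its centre line; axes as the dog's. The handle is an upright black plate 14 mm thick (along the dog's x) and 44 mm wide (y), from 38 to 75 mm above the underside of the foot; pinch it across the 14 mm.
- tray: Lime green open plastic tray, loose, 192 (its x) x 112 (its y) x 58 mm high over the sloping rim. Origin: centre of its underside; z up. Inner floor 164 x 84 mm, 2 mm above the bench; walls lean outward. The clamp dog fits on the floor only with its long side along the tray's x, either way round.
- mug: White mug, 83 mm across and 93 mm high, beyond the fixture; origin under its centre. A bystander.
- cleaner_bottle: White bottle with blue pointed cap, 44 mm across and 134 mm high, beyond the fixture; origin under its centre. A bystander.
- battery: Black battery pack, 100x61x35 mm, beyond the fixture; origin under its centre. A bystander.

How it is judged:
By the outcome, as a careful person would: the job done as asked, in the order asked, and still so for the second after the job is handed in, with the robot touching nothing.
It also fails if it takes over 58 s, if anything falls off the work surface, if the arm or the gripper's body presses on something with over 40 N, if the wrist force passes 120 N, or if a joint passes its speed limit or range.

## Working session

There is one attempt and no reset: what is moved stays moved. The work goes in short steps, Python scripts to look and compute and a shell command to move; the robot and the scene stay as the last step left them, time stands still between calls to the robot, and variables do not carry over. Pictures are saved under pics/ and viewed, and the job is handed in when it is done.

```bash
mkdir -p pics; ls
python3 - <<'E'
from bench import *
import cv2
print(get_obs()); print(grip_depth if not callable(grip_depth) else grip_depth())
for n in("scene","top","wrist"):
    print(n,camera_params(n)); cv2.imwrite(f"pics/{n}0.png",grab_frame(n))
E
```

```text
pics
{'t': 0.0, 'joints': array([-1.28447184e+00,  2.07436456e-01,  1.54299239e+00, -3.66777855e-05,
        1.39349196e+00, -1.50508887e-01]), 'joint_velocities': array([ 1.36068520e-05, -4.44946256e-04,  1.76682980e-03,  1.02574700e-03,
        1.48765680e-03,  1.36076109e-03]), 'tau': array([-6.17325641e-04, -3.83038259e+01, -2.91596961e+01, -2.34819781e-04,
        1.05977352e-02, -1.41018342e-05]), 'ee_pos': array([ 242.99371932, -520.1811058 ,  191.89829461]), 'tool_rot': array([-7.51779306e-04,  8.43527207e-01, -5.37085184e-01, -8.88951450e-04]), 'ft_force': array([-0.08239235,  0.47589704,  1.33967527]), 'torque': array([-0.00869971,  0.03979549,  0.02080448]), 'opening': 85.46603116924999}
18.700000000000003
scene {'fov_y': 48.980324472954614, 'cx': 282.9538084887558, 'cy': 208.9956638788604, 'position': array([286.62820641, 526.32685913, 854.48115595]), 'attitude': array([-0.23489877, -0.08251852,  0.34550881,  0.90478557])}
top {'fov_y': 53.217115888711625, 'cx': 285.32706685148304, 'cy': 211.0876342484668, 'position': array([ 485.69390156,  -73.07086306, 1071.51685433]), 'attitude': array([-0.70040516, -0.04197708,  0.05258451,  0.71056696])}
wrist {'fov_y': 65.70646984690485, 'cx': 287.36635710578093, 'cy': 212.3887704575519, 'T_tool_cam': array([[ 9.99999992e-01,  9.47309043e-05, -7.90660498e-05,
        -1.04700388e+00],
       [ 6.68634310e-05, -9.54560768e-01, -2.98016334e-01,
        -7.69003668e+01],
       [-1.03704706e-04,  2.98016327e-01, -9.54560767e-01,
        -1.80861176e+02],
       [ 0.00000000e+00,  0.00000000e+00,  0.00000000e+00,
         1.00000000e+00]])}
```

View pics/scene0.png

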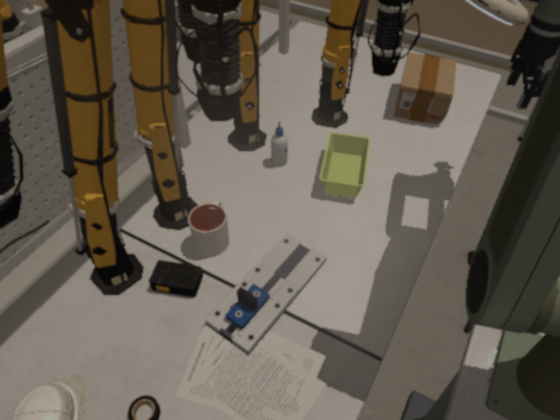

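View pics/top0.png

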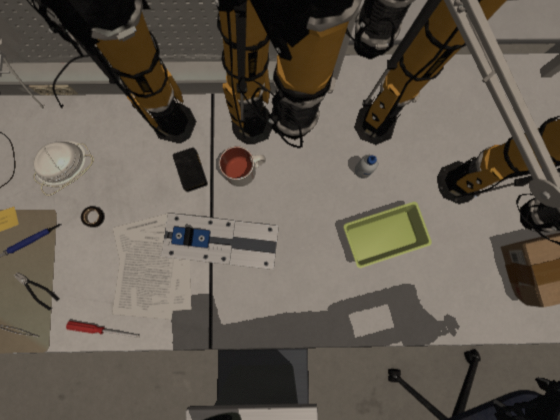

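View pics/wrist0.png

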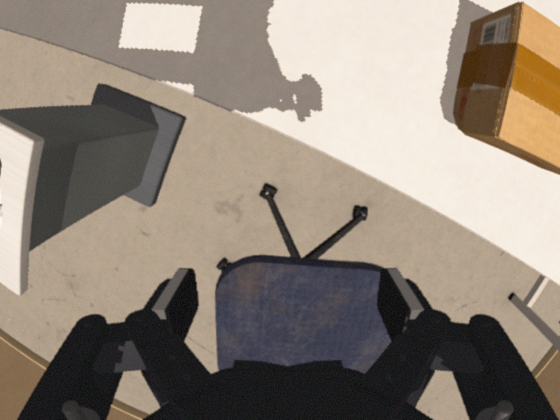

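The top view shows the fixture near (220,241), with its open end to the right at about (276,245). The dog is near (190,236), the tray at (386,235), the mug at (237,163), the battery at (190,169) and the bottle at (368,164). I'll zoom in to measure them.

```bash
python3 - <<'E'
import cv2
im=cv2.imread("pics/top0.png")
cv2.imwrite("pics/t_fix.png",cv2.resize(im[200:280,150:290],None,fx=5.7,fy=5.7,interpolation=cv2.INTER_CUBIC))
cv2.imwrite("pics/t_tray.png",cv2.resize(im[195:275,330:440],None,fx=7,fy=7,interpolation=cv2.INTER_CUBIC))
E
cat > h.py <<'E'
import numpy as np
from bench import camera_params
from scipy.spatial.transform import Rotation as R
def rot(q): return R.from_quat([q[1],q[2],q[3],q[0]]).as_matrix()
def cam(n):
    p=camera_params(n); f=210/np.tan(np.radians(p['fov_y']/2)); return p,f
def back(n,u,v,z):
    p,f=cam(n); d=rot(p['attitude'])@np.array([(u-p['cx'])/f,-(v-p['cy'])/f,-1]); P=np.array(p['position'])
    return P+d*(z-P[2])/d[2]
def proj(n,X):
    p,f=cam(n); c=(np.atleast_2d(X)-p['position'])@rot(p['attitude'])
    return np.c_[p['cx']+f*c[:,0]/-c[:,2],p['cy']-f*c[:,1]/-c[:,2]]
E
python3 -c "
from h import *
for u,v,z in [(220,241,26),(190,236,38),(386,235,0),(276,245,18),(237,163,93)]: print(back('top',u,v,z).round(1))"
```

```text
[553.5  73.8  26. ]
[566.1 145.8  38. ]
[ 564.4 -347.9    0. ]
[541.9 -65.3  18. ]
[734.8  24.9  93. ]
```

View pics/t_fix.png

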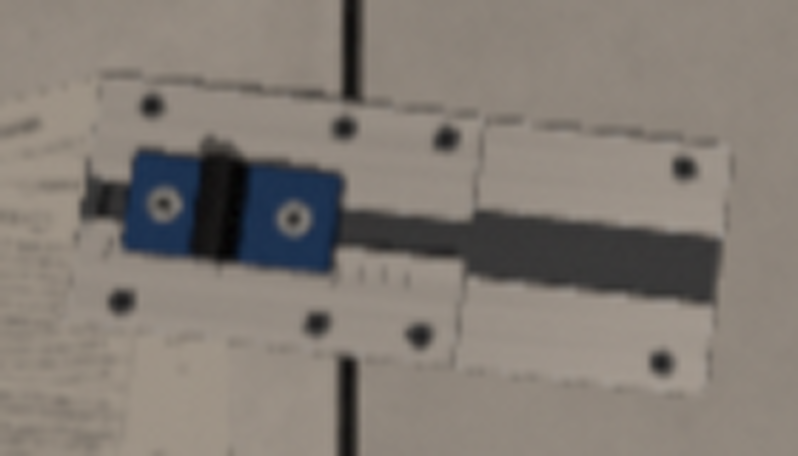

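View pics/t_tray.png

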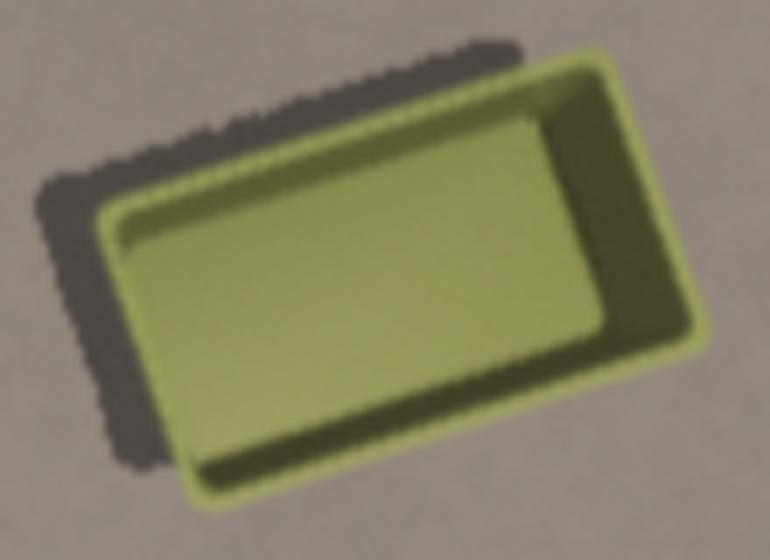

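```bash
cat > fit.py <<'E'
from h import *
from scipy.optimize import least_squares
def fit(n,uv,M,p0):
    uv=np.array(uv,float);M=np.array(M,float)
    def X(p):
        c,s=np.cos(p[2]),np.sin(p[2]); return np.c_[p[0]+c*M[:,0]-s*M[:,1],p[1]+s*M[:,0]+c*M[:,1],M[:,2]]
    r=least_squares(lambda p:(proj(n,X(p))-uv).ravel(),p0,x_scale=[100,100,1])
    print(r.x[:2].round(1),np.degrees(r.x[2]).round(2),'res px\n',r.fun.reshape(-1,2).round(2).tolist()); return r.x
E
python3 - <<'E'
from fit import *
off=lambda P,x0,y0,s:[(x0+(a+.5)/s-.5,y0+(b+.5)/s-.5) for a,b in P]
print('fixture');fx=fit('top',off([(102,72),(72,332),(480,118),(457,368),(732,143),(708,392)],150,200,5.7),
 [(-140,55,26),(-140,-55,26),(30,55,26),(30,-55,26),(140,55,18),(140,-55,18)],[553,73,-1.6])
print('dog');d=fit('top',off([(135,150),(345,173),(332,271),(122,250)],150,200,5.7),[(-45,22,46),(45,22,46),(45,-22,46),(-45,-22,46)],[566,145,-1.6])
print('tray');fit('top',off([(95,208),(608,42),(714,342),(196,517)],330,195,7),[(-96,56,58),(96,56,58),(96,-56,58),(-96,-56,58)],[564,-348,-1.4])
# dog in fixture
c,s=np.cos(fx[2]),np.sin(fx[2]);v=d[:2]-fx[:2];print('dog in fix',c*v[0]+s*v[1],-s*v[0]+c*v[1])
E
```

```text
fixture
[554.3  73.3] -96.48 res px
 [[-0.31, 1.06], [-1.07, -0.6], [0.91, -0.32], [-0.12, -0.14], [0.4, -0.06], [0.2, 0.03]]
dog
[564.  142.7] -96.76 res px
 [[0.19, -0.16], [-0.08, -0.39], [-0.09, 0.34], [-0.03, 0.2]]
tray
[ 562.6 -336.4] -72.98 res px
 [[-0.59, -0.13], [-0.16, -0.19], [0.65, 0.37], [0.1, -0.08]]
dog in fix -70.08844431750683 1.7625741507265866
```

```bash
python3 -m handwheel '[[21.9,48.9,0,0,0,3.9,0],[21.9,48.9,0,0,0,3.9,0],[21.9,48.9,0,0,0,3.9,0],[21.9,48.9,0,0,0,3.9,0],[21.9,48.9,0,0,0,3.9,0]]' 40
```

```text
t: 0.65
ee_pos: [345.7, -290.8, 192.8]
tool_rot: [-0.0, 0.923, -0.386, -0.0]
ft_force: [0.5, 0.2, 0.6]
opening: 12.4
```

```bash
python3 -m handwheel '[[21.9,48.9,0,0,0,3.9,0],[21.9,48.9,0,0,0,3.9,0],[21.9,48.9,0,0,0,3.9,0],[21.9,48.9,0,0,0,3.9,0],[21.9,48.9,0,0,0,3.9,0]]' && python3 -m handwheel '[[21.9,48.9,0,0,0,3.9,0],[21.9,48.9,0,0,0,3.9,0],[21.9,48.9,0,0,0,3.9,0],[21.9,48.9,0,0,0,3.9,0],[21.9,48.9,0,0,0,3.9,0]]' && python3 -m handwheel '[[0,0,-30,0,0,0,0],[0,0,-30,0,0,0,0],[0,0,0,0,0,0,0]]'
python3 - <<'E'
from bench import *
import cv2
print(get_obs()['ee_pos'],get_obs()['tool_rot'])
cv2.imwrite("pics/w1.png",grab_frame("wrist"))
t=grab_frame("top");cv2.imwrite("pics/t1.png",cv2.resize(t[180:290,120:300],None,fx=4.4,fy=4.4,interpolation=cv2.INTER_CUBIC))
E
```

```text
t: 1.15
ee_pos: [447.9, -62.7, 193.1]
tool_rot: [0.0, 0.975, -0.223, 0.0]
ft_force: [0.5, -1.4, -0.0]
opening: 0.1
t: 1.65
ee_pos: [550.0, 165.6, 192.7]
tool_rot: [0.0, 0.998, -0.055, -0.0]
ft_force: [0.5, -0.1, 0.0]
opening: 0.0
t: 1.95
ee_pos: [545.1, 163.4, 127.6]
tool_rot: [0.001, 0.998, -0.056, -0.006]
ft_force: [0.1, 0.1, -1.4]
opening: 0.1
[545.13620558 163.42209837 127.57852323] [ 0.00116673  0.99841974 -0.05589802 -0.00566383]
```

View pics/w1.png

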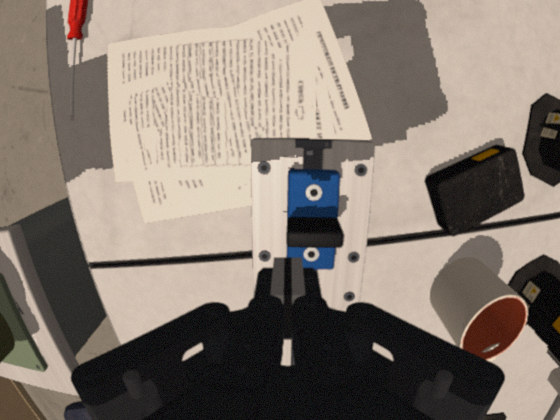

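View pics/t1.png

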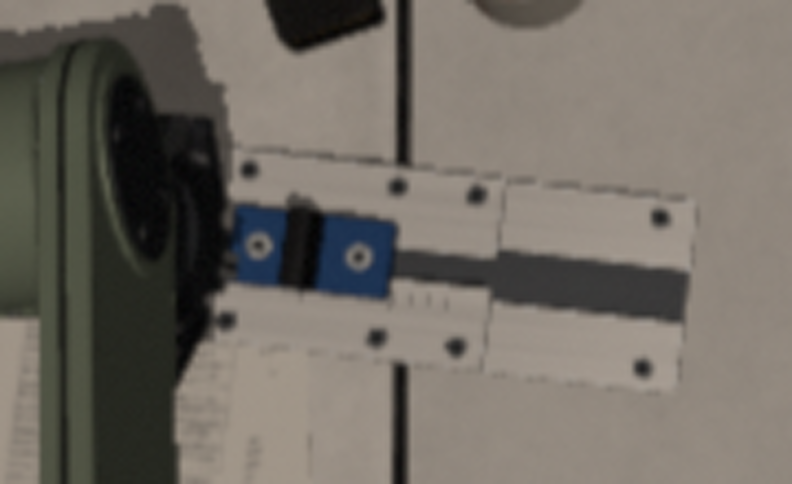

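The wrist view shows the dog's rear block face near (313,170), with the fingers still above the dog. The rows were trimmed to 50 mm each, so the arm is about 50 mm short. I'll finish the approach.

```bash
python3 -m handwheel '[[11,25,0,0,0,0,0],[11,25,0,0,0,0,0],[0,0,0,0,0,0,0],[0,0,0,0,0,0,0],[0,0,0,0,0,0,0]]'
python3 - <<'E'
from bench import *
import cv2
o=get_obs();print(o['ee_pos'],o['tool_rot'],o['joints'])
cv2.imwrite("pics/w2.png",grab_frame("wrist"))
E
```

```text
t: 2.55
ee_pos: [572.2, 212.7, 134.3]
tool_rot: [-0.0, 0.998, -0.057, 0.001]
ft_force: [0.3, -0.1, 0.3]
opening: 0.1
[572.24252883 212.73503228 134.29855309] [-3.27444424e-05  9.98381778e-01 -5.68616205e-02  7.61818200e-04] [ 2.14458888e-01  3.30767196e-01  1.51131792e+00 -3.58549376e-04
  1.29802212e+00  3.28339873e-01]
```

View pics/w2.png

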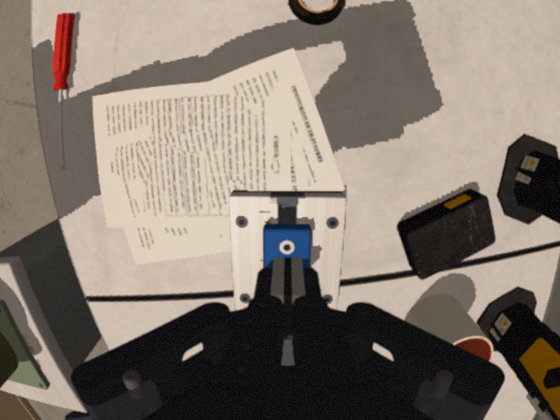

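```bash
cat >> h.py <<'E'
def wback(u,v,z,pos,q):
    p=camera_params('wrist'); f=210/np.tan(np.radians(p['fov_y']/2)); T=np.array(p['T_tool_cam'])
    a,b=u-p['cx'],v-p['cy']; r=np.hypot(a,b); th=r/f
    d=np.array([np.sin(th)*a/r,-np.sin(th)*b/r,-np.cos(th)]); Rw=rot(q)
    d=Rw@T[:3,:3]@d; P=np.array(pos)+Rw@T[:3,3]
    return P+d*(z-P[2])/d[2]
def infix(X,fx=(554.3,73.3,np.radians(-96.48))):
    c,s=np.cos(fx[2]),np.sin(fx[2]); v=np.asarray(X)[:2]-fx[:2]; return np.array([c*v[0]+s*v[1],-s*v[0]+c*v[1]])
E
python3 - <<'E'
from h import *
from bench import get_obs
o=get_obs();P,q=o['ee_pos'],o['tool_rot']
print('tcp',infix(P))
for n,u,v,z in [('dogrear',264,226,46),('dogrear',311,226,46),('fixA',230,193,26),('fixB',344,190,26)]: X=wback(u,v,z,P,q);print(n,X.round(1),infix(X).round(1))
E
```

```text
tcp [-140.44523952    1.87926798]
dogrear [549.6 196.   46. ] [-121.4  -18.5]
dogrear [590.7 191.3  46. ] [-121.3   22.9]
fixA [520.3 224.6  26. ] [-146.5  -50.9]
fixB [625.1 215.4  26. ] [-149.2   54.3]
```

```bash
python3 -m handwheel '[[0.5,8,0,0,0,0,0],[0,0,-40,0,0,0,0],[0,0,-40,0,0,0,0],[0,0,-10,0,0,0,0],[0,0,0,0,0,0,0]]'&& python3 -m handwheel '[[0,0,-11,0,0,0,0],[0,0,0,0,0,0,0],[0,0,0,0,0,0,0]]'
python3 - <<'E'
from bench import *
import cv2
from h import *
o=get_obs();print(o['ee_pos'],infix(o['ee_pos']),o['tool_rot'])
cv2.imwrite("pics/w3.png",grab_frame("wrist"))
t=grab_frame("scene");cv2.imwrite("pics/s3.png",cv2.resize(t[220:370,180:340],None,fx=4,fy=4,interpolation=cv2.INTER_CUBIC))
E
```

```text
t: 3.1
ee_pos: [570.1, 221.0, 40.9]
tool_rot: [0.001, 0.998, -0.057, -0.003]
ft_force: [0.1, 0.8, 0.8]
opening: -0.1
t: 3.4
ee_pos: [573.4, 221.7, 33.4]
tool_rot: [-0.0, 0.998, -0.056, 0.001]
ft_force: [1.0, -0.2, -0.9]
opening: -0.1
[573.35088028 221.72553505  33.41510859] [-149.62730387    2.17840081] [-3.27447032e-04  9.98403153e-01 -5.64791212e-02  1.07041889e-03]
```

View pics/w3.png

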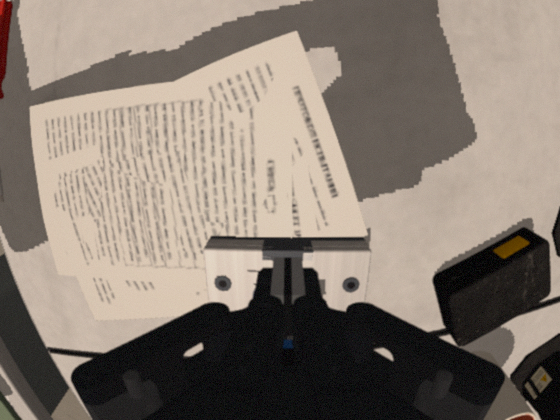

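View pics/s3.png

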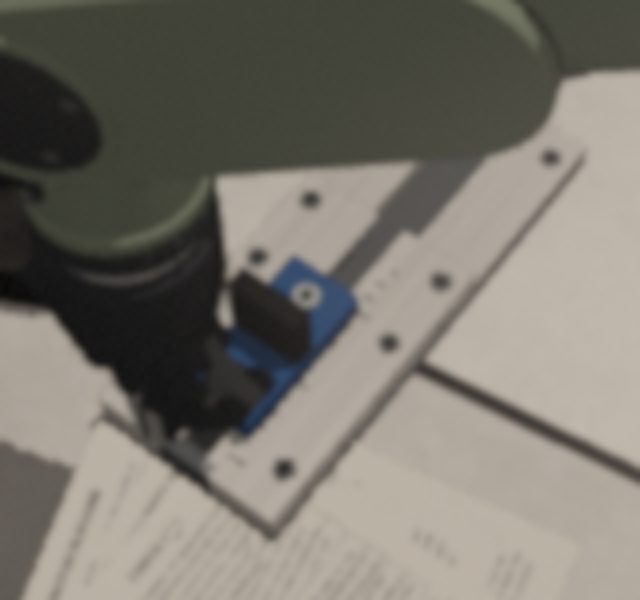

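```bash
python3 -m handwheel '[[-0.9,-8,0,0,0,0,0],[-0.9,-8,0,0,0,0,0],[-0.9,-8,0,0,0,0,0],[-0.9,-8,0,0,0,0,0],[-0.9,-8,0,0,0,0,0]]'&& python3 -m handwheel '[[-1.1,-10,0,0,0,0,0],[-1.1,-10,0,0,0,0,0],[-1.1,-10,0,0,0,0,0],[-1.1,-10,0,0,0,0,0],[-1.1,-10,0,0,0,0,0]]'
python3 - <<'E'
from bench import *
import cv2
from h import *
o=get_obs();print(o['ee_pos'],infix(o['ee_pos']),o['ft_force'])
t=grab_frame("scene");cv2.imwrite("pics/s4.png",cv2.resize(t[220:370,180:340],None,fx=4,fy=4,interpolation=cv2.INTER_CUBIC))
t=grab_frame("top");cv2.imwrite("pics/t4.png",cv2.resize(t[180:290,120:300],None,fx=4.4,fy=4.4,interpolation=cv2.INTER_CUBIC))
E
```

```text
t: 4.0
ee_pos: [567.6, 180.5, 32.1]
tool_rot: [0.0, 0.998, -0.057, -0.0]
ft_force: [0.2, -0.9, 0.5]
opening: 0.0
t: 4.5
ee_pos: [565.8, 160.8, 33.4]
tool_rot: [-0.028, 0.998, -0.062, 0.005]
ft_force: [13.9, 99.5, -20.6]
opening: 0.1
[565.81964237 160.80127861  33.36918843] [-88.2423253    1.57096898] [ 13.87030633  99.48441177 -20.55296184]
```

View pics/s4.png

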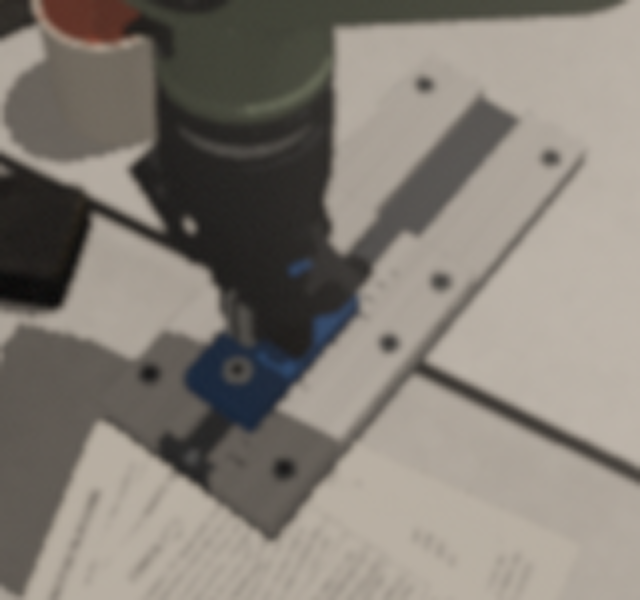

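View pics/t4.png

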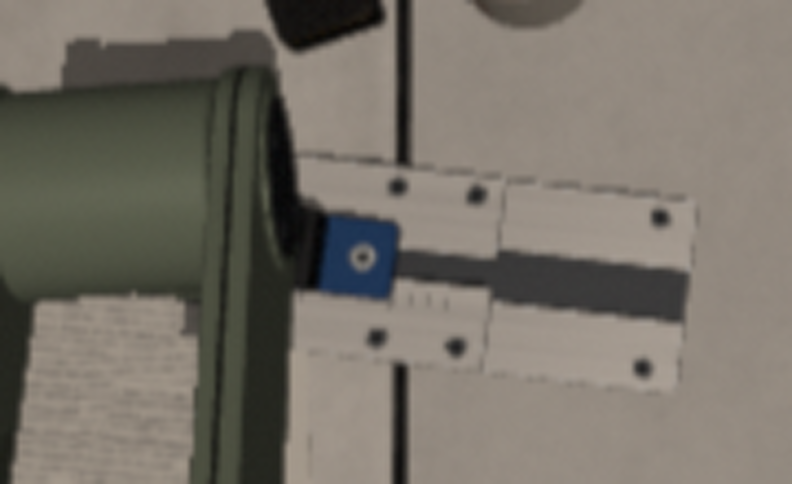

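The force reached 99 N, which is far too high. In the scene view the fingers appear to be over the block and against the handle. I'll back off first, then work out why.

```bash
python3 -m handwheel '[[1.7,15,0,0,0,0,0],[1.7,15,0,0,0,0,0]]'
python3 - <<'E'
from h import *
P=np.array([565.8,160.8,33.4])
for z in (33.4,46,60,83): 
    P[2]=z; a=proj('scene',P)[0]; print(z,(a-[180,220])*4, 'top',(proj('top',P)[0]-[120,180])*4.4)
F=np.radians(-96.48);c,s=np.cos(F),np.sin(F)
for n,x,y,z in [('rear R',-115,-22,46),('rear L',-115,22,46),('front R',-25,-22,46),('front L',-25,22,46),('handle',-70,0,83),('fixcorner',-140,-55,26),('fixopen',140,-55,18)]:
    X=[554.3+c*x-s*y,73.3+s*x+c*y,z]; print(n,((proj('scene',X)[0]-[180,220])*4).round())
E
```

```text
t: 4.8
ee_pos: [565.5, 165.5, 32.1]
tool_rot: [-0.001, 0.999, -0.054, 0.0]
ft_force: [-0.1, -0.8, 0.4]
opening: 0.0
33.4 [252.60866139 368.06575026] top [282.92921858 247.84400929]
46 [251.28633089 355.31920832] top [277.82300394 246.16621408]
60 [249.78444042 340.8418065 ] top [272.00126143 244.2533114 ]
83 [247.23932446 316.30828218] top [262.08150414 240.99388688]
rear R [255. 421.]
rear L [184. 373.]
front R [366. 289.]
front L [297. 246.]
handle [274. 291.]
fixcorner [279. 518.]
fixopen [589. 138.]
```

Run:
```python
from bench import *
import cv2
from h import *
o=get_obs();print(o['ee_pos'],infix(o['ee_pos']),o['ft_force'],o['joints'])
t=grab_frame("scene");cv2.imwrite("pics/s5.png",cv2.resize(t[250:340,190:310],None,fx=6.5,fy=6.5,interpolation=cv2.INTER_CUBIC))
cv2.imwrite("pics/w5.png",grab_frame("wrist"))
```

```text
[565.45155194 165.45031753  32.07140361] [-92.82012161   0.68055644] [-0.06554587 -0.82761307  0.39391612] [0.1365135  0.41160689 1.63733068 0.00241434 1.09153568 0.24433897]
```

View pics/s5.png

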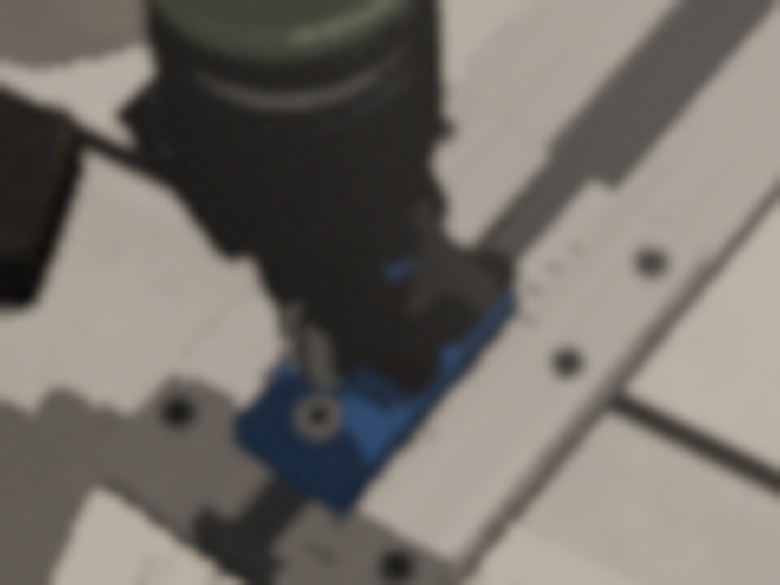

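View pics/w5.png

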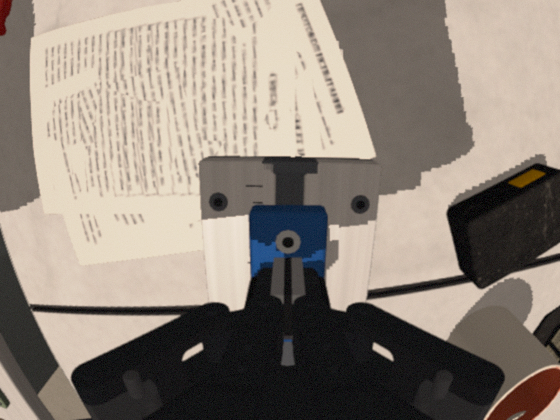

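Run:
```python
from h import *
S={'w2':([572.24,212.74,134.3],[-3.3e-5,.99838,-.05686,.00076],[(230,193),(344,190)],[(264,226),(311,226)]),
'w5':([565.45,165.45,32.07],[-.001,.9985,-.054,0],[(201,158),(378,157)],[(250,207),(326,207)]),
'w3':([573.35,221.73,33.4],[-3e-4,.9984,-.0565,.001],[(206,240),(370,237)],[])}
for k,(P,q,fc,dc) in S.items():
  for dz in (0,8,15,20):
    Q=np.array(P)+[0,0,dz]
    a=[infix(wback(u,v,26,Q,q)) for u,v in fc]; b=[infix(wback(u,v,46,Q,q)) for u,v in dc]
    print(k,dz,'fixW',np.linalg.norm(a[0]-a[1]).round(1),'x',np.mean(a,0).round(1), *( ['dogW',np.linalg.norm(b[0]-b[1]).round(1),np.mean(b,0).round(1)] if b else []))
```

```text
w2 0 fixW 105.4 x [-147.9    2. ] dogW 41.4 [-121.4    2.4]
w2 8 fixW 108.3 x [-146.    2.] dogW 42.6 [-118.5    2.5]
w2 15 fixW 110.8 x [-144.3    2. ] dogW 43.7 [-116.     2.5]
w2 20 fixW 112.7 x [-143.1    2. ] dogW 44.5 [-114.2    2.5]
w5 0 fixW 104.8 x [-145.9    1.8] dogW 40.9 [-121.2    0.9]
w5 8 fixW 109.2 x [-144.9    1.8] dogW 42.8 [-118.8    0.9]
w5 15 fixW 113.2 x [-144.     1.9] dogW 44.5 [-116.8    1. ]
w5 20 fixW 116.0 x [-143.3    1.9] dogW 45.8 [-115.3    1. ]
w3 0 fixW 104.6 x [-150.9    2.6]
w3 8 fixW 109.0 x [-147.6    2.6]
w3 15 fixW 112.9 x [-144.8    2.7]
w3 20 fixW 115.7 x [-142.8    2.7]
```

The wrist-camera widths of the fixture and block only match if the tool is about 15 mm higher than reported. That explains the fingers sliding over the block and stopping at the handle. The dog hasn't moved, with its rear face at about -116. I'll go back behind it and down to a reported z of about 18.

```bash
python3 -m handwheel '[[0,0,30,0,0,0,0],[3.7,28.4,0,0,0,0,0],[3.7,28.4,0,0,0,0,0],[0,0,-25,0,0,0,0],[0,0,0,0,0,0,0]]'&& python3 -m handwheel '[[0,0,-10,0,0,0,0],[0,0,0,0,0,0,0],[0,0,-9,0,0,0,0],[0,0,0,0,0,0,0],[0,0,0,0,0,0,0]]'
python3 - <<'E'
from bench import *
import cv2
from h import *
o=get_obs();print(o['ee_pos'],infix(o['ee_pos']),o['ft_force'],o['joints'])
t=grab_frame("scene");cv2.imwrite("pics/s6.png",cv2.resize(t[250:350,190:310],None,fx=5.9,fy=5.9,interpolation=cv2.INTER_CUBIC))
cv2.imwrite("pics/w6.png",grab_frame("wrist"))
E
```

```text
t: 5.4
ee_pos: [570.3, 216.0, 34.0]
tool_rot: [0.001, 0.998, -0.057, -0.003]
ft_force: [-1.3, -0.0, -0.2]
opening: -0.1
t: 5.9
ee_pos: [573.0, 218.0, 18.0]
tool_rot: [0.0, 0.998, -0.057, -0.0]
ft_force: [0.3, 0.3, 0.4]
opening: 0.0
[573.01630221 217.96867887  17.99412824] [-145.8566898     2.26994547] [0.30561197 0.30593242 0.35959883] [ 2.22443518e-01  4.75151318e-01  1.57797769e+00 -5.40811578e-05
  1.08880454e+00  3.35747474e-01]
```

View pics/s6.png

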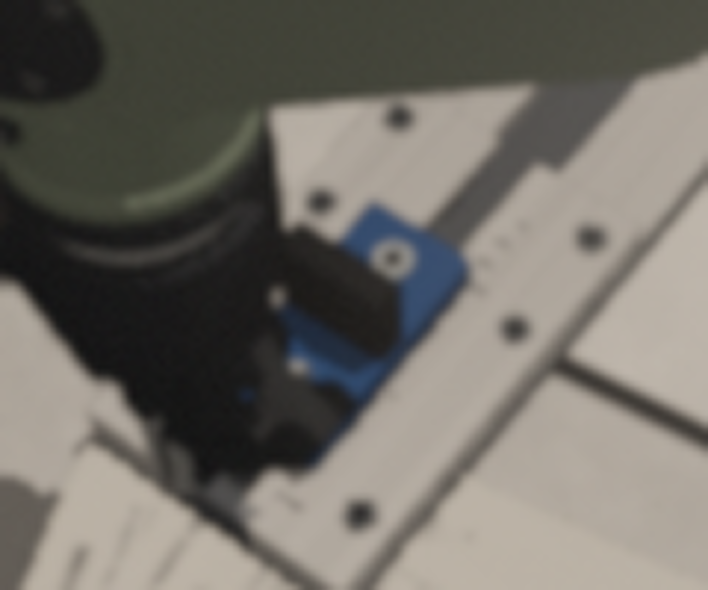

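View pics/w6.png

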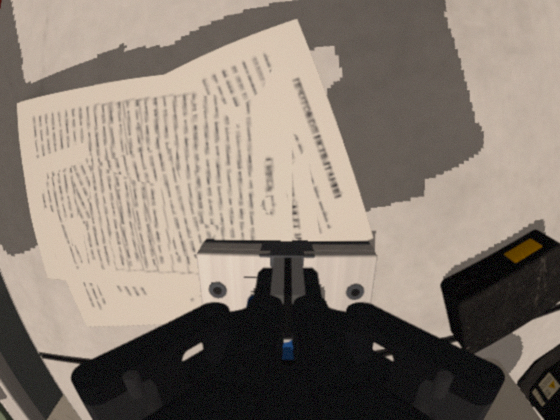

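```bash
python3 -m handwheel '[[0,0,-4,0,0,0,0],[0,0,0,0,0,0,0],[0,0,0,0,0,0,0]]'&& python3 -m handwheel '[[0,0,-4,0,0,0,0],[0,0,0,0,0,0,0],[0,0,0,0,0,0,0]]'
```

```text
t: 6.3
ee_pos: [572.9, 218.3, 13.9]
tool_rot: [0.0, 0.998, -0.056, -0.0]
ft_force: [-0.3, -0.3, -0.3]
opening: 0.3
t: 6.6
ee_pos: [572.9, 218.2, 9.8]
tool_rot: [0.0, 0.998, -0.056, -0.0]
ft_force: [0.1, 0.7, 0.1]
opening: -0.0
```

```bash
python3 -m handwheel '[[0,0,-2,0,0,0,0],[0,0,0,0,0,0,0],[0,0,0,0,0,0,0]]'&& python3 -m handwheel '[[0,0,-2,0,0,0,0],[0,0,0,0,0,0,0],[0,0,0,0,0,0,0]]'
```

```text
t: 6.9
ee_pos: [573.0, 218.3, 8.0]
tool_rot: [0.0, 0.998, -0.056, -0.0]
ft_force: [-0.0, 0.7, 0.6]
opening: -0.2
t: 7.2
ee_pos: [573.0, 218.2, 5.9]
tool_rot: [0.0, 0.998, -0.056, -0.0]
ft_force: [0.3, 0.0, -0.0]
opening: -0.6
```

Run:
```python
from bench import *
import cv2
t=grab_frame("wrist");cv2.imwrite("pics/w7.png",cv2.resize(t[220:360,180:400],None,fx=3.6,fy=3.6,interpolation=cv2.INTER_CUBIC))
t=grab_frame("scene");cv2.imwrite("pics/s7.png",cv2.resize(t[290:350,180:270],None,fx=8,fy=8,interpolation=cv2.INTER_CUBIC))
```

```text
(no output)
```

View pics/w7.png

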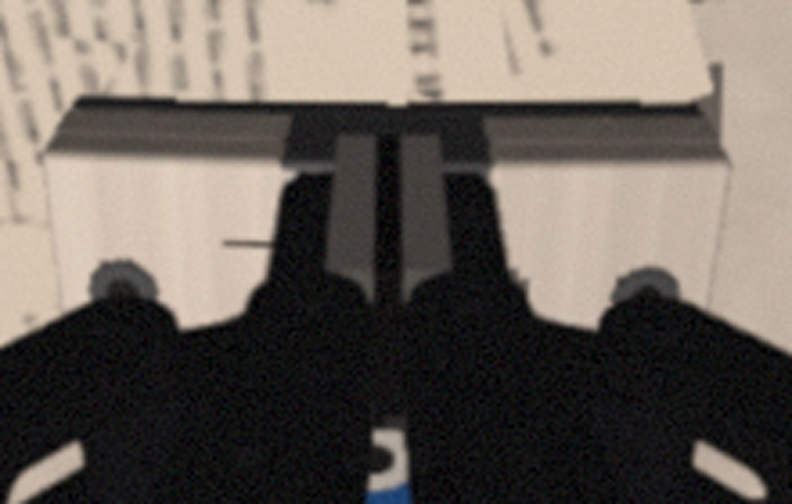

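View pics/s7.png

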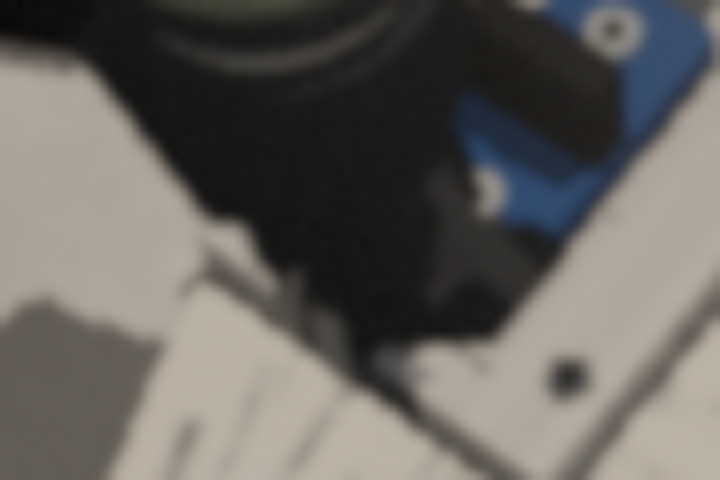

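```bash
cat >> h.py <<'E'
def wproj(X,pos=None,q=None):
    p=camera_params('wrist'); f=210/np.tan(np.radians(p['fov_y']/2)); T=np.array(p['T_tool_cam'])
    X=np.atleast_2d(X).astype(float)
    if pos is not None: X=(X-pos)@rot(q)
    c=(X-T[:3,3])@T[:3,:3]; x,y,z=c[:,0],-c[:,1],-c[:,2]; rr=np.hypot(x,y); th=np.arctan2(rr,z)
    return np.c_[p['cx']+f*th*x/rr,p['cy']+f*th*y/rr]
E
python3 - <<'E'
from h import *
from bench import get_obs
for z in (-40,-20,-10,0,10): print(z,wproj([[0.01,0,z],[0.01,-11,z],[14,-11,z]]).round(1).tolist())
o=get_obs()
F=np.radians(-96.48);c,s=np.cos(F),np.sin(F)
def W(x,y,z): return [554.3+c*x-s*y,73.3+s*x+c*y,z]
for dz in (0,15,25):
  print(dz,[((wproj(W(*m),o['ee_pos']+[0,0,dz],o['tool_rot'])[0]-[180,220])*3.6).round().tolist() for m in [(-140,55,0),(-140,-55,0),(-140,55,26),(-140,-55,26)]])
E
```

```text
-40 [[287.4, 277.5], [287.4, 257.3], [316.6, 257.2]]
-20 [[287.4, 259.9], [287.4, 241.4], [313.5, 241.3]]
-10 [[287.4, 252.4], [287.4, 234.6], [312.1, 234.5]]
0 [[287.3, 245.5], [287.3, 228.5], [310.9, 228.4]]
10 [[287.3, 239.3], [287.3, 222.9], [309.8, 222.9]]
0 [[681.0, 108.0], [66.0, 107.0], [719.0, 174.0], [26.0, 173.0]]
15 [[663.0, 76.0], [86.0, 76.0], [696.0, 134.0], [50.0, 133.0]]
25 [[652.0, 57.0], [97.0, 57.0], [683.0, 110.0], [65.0, 110.0]]
```

```bash
python3 -m handwheel '[[0,0,25,0,0,0,0],[-1.3,-11,0,0,0,0,0],[0,0,0,0,0,0,0]]'&& python3 -m handwheel '[[0,0,-8,0,0,0,0],[0,0,-8,0,0,0,0],[0,0,0,0,0,0,0]]' && python3 -m handwheel '[[0,0,-3,0,0,0,0],[0,0,0,0,0,0,0],[0,0,-3,0,0,0,0],[0,0,0,0,0,0,0]]'
```

```text
t: 7.6
ee_pos: [572.4, 206.1, 31.6]
tool_rot: [0.0, 0.998, -0.057, 0.001]
ft_force: [0.1, -0.5, -0.5]
opening: -0.1
t: 7.9
ee_pos: [569.3, 206.7, 12.0]
tool_rot: [0.001, 0.998, -0.057, -0.003]
ft_force: [-0.4, 0.5, -0.6]
opening: 0.1
t: 8.3
ee_pos: [571.6, 207.3, 8.8]
tool_rot: [0.0, 0.998, -0.056, -0.0]
ft_force: [0.5, 0.0, 0.2]
opening: 0.2
```

```bash
python3 -m handwheel '[[0,0,-3,0,0,0,0],[0,0,0,0,0,0,0],[0,0,0,0,0,0,0]]' && python3 -m handwheel '[[0,0,-3,0,0,0,0],[0,0,0,0,0,0,0],[0,0,0,0,0,0,0]]'
python3 - <<'E'
from bench import *
import cv2
from h import *
o=get_obs();print(o['ee_pos'],infix(o['ee_pos']),o['ft_force'])
t=grab_frame("wrist");cv2.imwrite("pics/w8.png",cv2.resize(t[220:360,180:400],None,fx=3.6,fy=3.6,interpolation=cv2.INTER_CUBIC))
t=grab_frame("scene");cv2.imwrite("pics/s8.png",cv2.resize(t[270:350,180:290],None,fx=7,fy=7,interpolation=cv2.INTER_CUBIC))
E
```

```text
t: 8.6
ee_pos: [571.7, 207.2, 6.0]
tool_rot: [0.0, 0.998, -0.056, -0.0]
ft_force: [-0.2, 1.3, 0.2]
opening: 0.0
t: 8.9
ee_pos: [571.7, 207.2, 2.9]
tool_rot: [0.0, 0.998, -0.056, -0.0]
ft_force: [0.7, 1.0, -0.0]
opening: 0.2
[571.68845471 207.2072392    2.93943894] [-135.01414556    2.16507834] [ 0.71925409  0.98100241 -0.02363483]
```

View pics/w8.png

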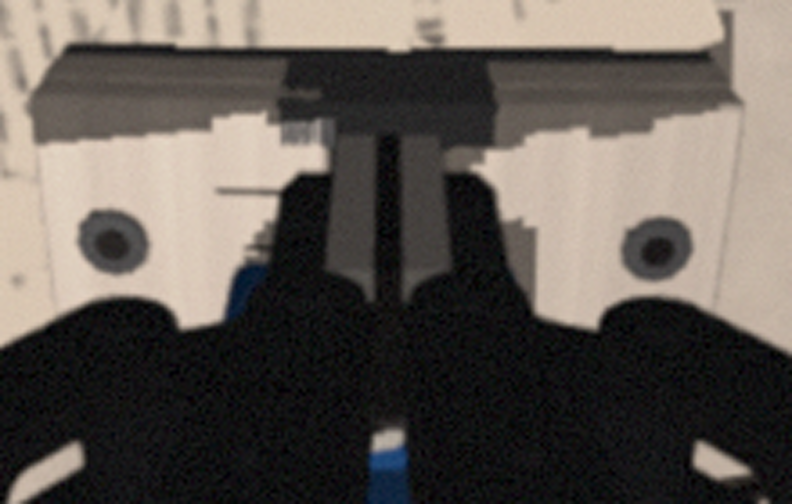

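View pics/s8.png

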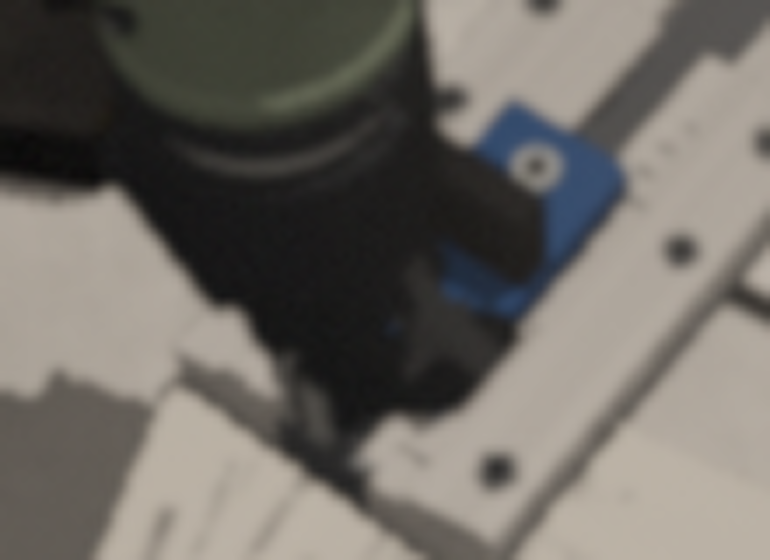

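Run:
```python
from h import *
from bench import get_obs
from scipy.optimize import least_squares
o=get_obs();F=np.radians(-96.48);c,s=np.cos(F),np.sin(F)
M=np.array([W for W in [(-140,55,0),(-140,-55,0),(-140,55,26),(-140,-55,26)]],float)
Wd=np.c_[554.3+c*M[:,0]-s*M[:,1],73.3+s*M[:,0]+c*M[:,1],M[:,2]]
uv=np.array([(722,42),(66,45),(743,102),(33,103)])/3.6+[180,220]
for free in ('xyz',):
  r=least_squares(lambda p:(wproj(Wd,o['ee_pos']+p,o['tool_rot'])-uv).ravel(),[0,0,0]); print(r.x.round(1),r.fun.reshape(-1,2).round(1).tolist())
# 4 dof? use only tops
r=least_squares(lambda p:(wproj(Wd[2:],o['ee_pos']+p,o['tool_rot'])-uv[2:]).ravel(),[0,0,0]); print('tops',r.x.round(1))
r=least_squares(lambda p:(wproj(Wd[:2],o['ee_pos']+p,o['tool_rot'])-uv[:2]).ravel(),[0,0,0]); print('bots',r.x.round(1))
```

```text
[-3.3 -2.1 -0.2] [[-3.4, 0.2], [1.4, -0.6], [2.7, 0.3], [-1.0, 0.1]]
tops [-2.7 -0.9  3.1]
bots [-4.1 -3.9 -5.3]
```

```bash
python3 -m handwheel '[[0,0,-3,0,0,0,0],[0,0,0,0,0,0,0],[0,0,0,0,0,0,0]]' && python3 -m handwheel '[[0,0,-3,0,0,0,0],[0,0,0,0,0,0,0],[0,0,0,0,0,0,0]]'
```

```text
t: 9.3
ee_pos: [571.6, 207.2, -0.1]
tool_rot: [0.0, 0.998, -0.056, -0.0]
ft_force: [-0.6, 0.6, -0.3]
opening: -0.3
t: 9.6
ee_pos: [571.6, 207.2, -3.1]
tool_rot: [0.0, 0.998, -0.056, -0.0]
ft_force: [0.0, 1.2, -0.2]
opening: -0.6
```

```bash
python3 -m handwheel '[[0,0,-3,0,0,0,0],[0,0,0,0,0,0,0],[0,0,0,0,0,0,0]]' && python3 -m handwheel '[[0,0,-2,0,0,0,0],[0,0,0,0,0,0,0],[0,0,0,0,0,0,0]]'
python3 - <<'E'
from bench import *
import cv2
t=grab_frame("wrist");cv2.imwrite("pics/w9.png",cv2.resize(t[220:360,180:400],None,fx=3.6,fy=3.6,interpolation=cv2.INTER_CUBIC))
E
```

```text
t: 9.9
ee_pos: [571.6, 207.2, -6.1]
tool_rot: [0.0, 0.998, -0.056, -0.0]
ft_force: [-0.2, -0.1, 1.0]
opening: -0.0
t: 10.2
ee_pos: [571.7, 207.3, -8.0]
tool_rot: [0.0, 0.998, -0.056, -0.0]
ft_force: [-0.1, -0.3, 0.0]
opening: 0.2
```

View pics/w9.png

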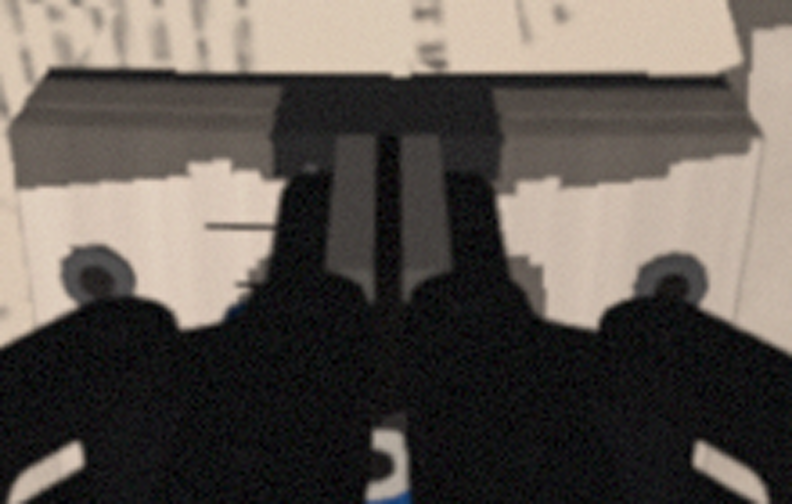

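```bash
python3 -m handwheel '[[0,0,-2,0,0,0,0],[0,0,0,0,0,0,0],[0,0,0,0,0,0,0]]' && python3 -m handwheel '[[0,0,-2,0,0,0,0],[0,0,0,0,0,0,0],[0,0,0,0,0,0,0]]'
```

```text
t: 10.55
ee_pos: [571.7, 207.2, -10.0]
tool_rot: [0.0, 0.998, -0.056, -0.0]
ft_force: [0.1, -0.2, 0.5]
opening: -0.4
t: 10.85
ee_pos: [571.7, 207.3, -12.0]
tool_rot: [0.0, 0.998, -0.056, -0.0]
ft_force: [-0.2, -0.0, -0.6]
opening: 0.1
```

```bash
python3 -m handwheel '[[0,0,-2,0,0,0,0],[0,0,0,0,0,0,0],[0,0,0,0,0,0,0]]' && python3 -m handwheel '[[0,0,-2,0,0,0,0],[0,0,0,0,0,0,0],[0,0,0,0,0,0,0]]';  python3 - <<'E'
from bench import *
import cv2
t=grab_frame("scene");cv2.imwrite("pics/s10.png",cv2.resize(t[270:350,180:290],None,fx=7,fy=7,interpolation=cv2.INTER_CUBIC))
E
```

```text
t: 11.15
ee_pos: [571.9, 207.3, -12.1]
tool_rot: [0.0, 0.998, -0.056, -0.0]
ft_force: [-4.0, -1.8, 8.5]
opening: 0.2
t: 11.45
ee_pos: [571.9, 207.3, -12.3]
tool_rot: [0.0, 0.998, -0.056, -0.0]
ft_force: [-8.0, -2.5, 19.4]
opening: 0.1
```

View pics/s10.png

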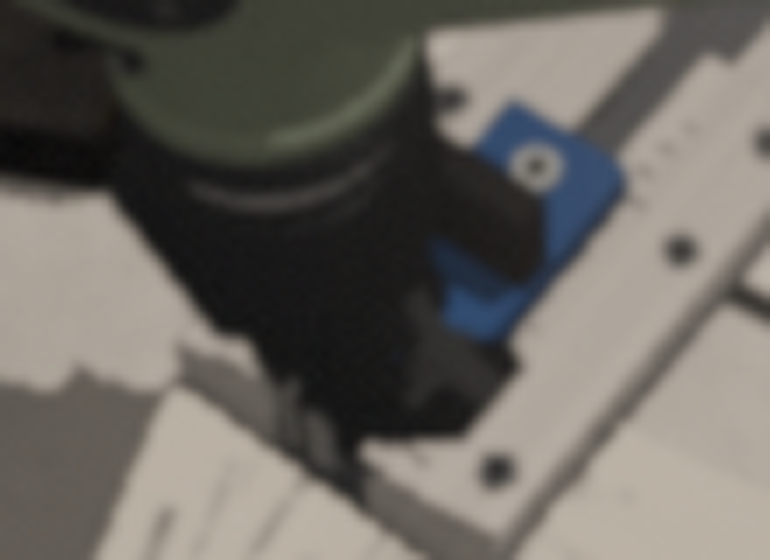

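Contact came at a reported z of -12 on the fixture top (z = 26). The fingertips are therefore about 38 mm behind the reported TCP, and the earlier contact was high on the handle. I'll set the tips to about 34 mm and push slowly on the end face.

```bash
python3 -m handwheel '[[0,0,12,0,0,0,0],[0,0,0,0,0,0,0],[-0.5,-4,0,0,0,0,0],[-0.5,-4,0,0,0,0,0],[-0.5,-4,0,0,0,0,0]]'; python3 -m handwheel '[[-0.5,-4,0,0,0,0,0],[-0.5,-4,0,0,0,0,0],[0,0,0,0,0,0,0]]' ;python3 - <<'E'
from bench import *
import cv2
from h import *
o=get_obs();print(o['ee_pos'],infix(o['ee_pos']),o['ft_force'])
t=grab_frame("scene");cv2.imwrite("pics/s11.png",cv2.resize(t[250:350,180:310],None,fx=6,fy=6,interpolation=cv2.INTER_CUBIC))
E
```

```text
t: 12.0
ee_pos: [570.1, 195.5, -4.4]
tool_rot: [-0.0, 0.998, -0.057, -0.0]
ft_force: [1.1, 2.2, -0.7]
opening: 0.2
t: 12.3
ee_pos: [568.8, 186.2, -4.4]
tool_rot: [0.001, 0.998, -0.057, -0.001]
ft_force: [0.4, 0.2, 0.3]
opening: 0.1
[568.78158997 186.2388024   -4.3545331 ] [-113.85161135    1.64320664] [0.41407818 0.15371773 0.31426148]
```

View pics/s11.png

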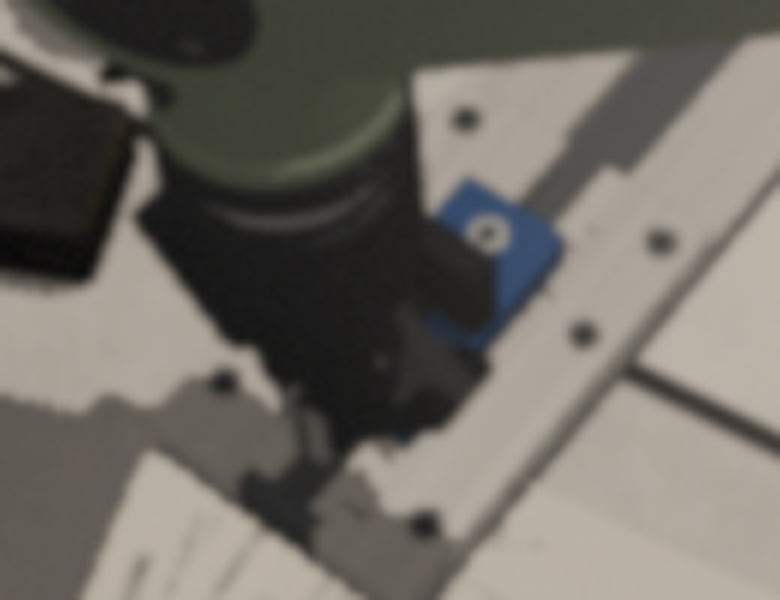

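The dog is moving, with the front corner shifting from about (549,253) to (565,245), and the force is only about 2 N. I'll continue.

```bash
python3 -m handwheel '[[-0.9,-8,0,0,0,0,0],[-0.9,-8,0,0,0,0,0],[-0.9,-8,0,0,0,0,0],[-0.9,-8,0,0,0,0,0],[-0.9,-8,0,0,0,0,0]]'; python3 -m handwheel '[[-0.9,-8,0,0,0,0,0],[-0.9,-8,0,0,0,0,0],[-0.9,-8,0,0,0,0,0],[-0.9,-8,0,0,0,0,0],[-0.9,-8,0,0,0,0,0]]' ;python3 - <<'E'
from bench import *
import cv2
from h import *
o=get_obs();print(o['ee_pos'],infix(o['ee_pos']),o['ft_force'])
t=grab_frame("top");cv2.imwrite("pics/t12.png",cv2.resize(t[180:290,120:300],None,fx=4.4,fy=4.4,interpolation=cv2.INTER_CUBIC))
E
```

```text
t: 12.85
ee_pos: [564.6, 146.4, -3.9]
tool_rot: [0.0, 0.998, -0.057, -0.0]
ft_force: [1.0, 0.9, -0.4]
opening: 0.1
t: 13.35
ee_pos: [560.2, 106.6, -3.9]
tool_rot: [0.0, 0.998, -0.056, -0.0]
ft_force: [0.3, 2.0, -0.6]
opening: -0.0
[560.17916194 106.59811096  -3.90621523] [-33.74888063   2.08369737] [ 0.30654299  1.96565427 -0.62869574]
```

View pics/t12.png

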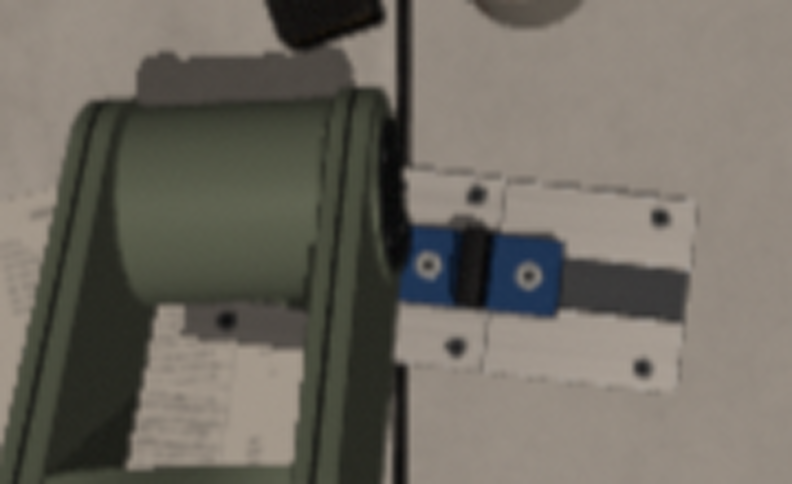

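```bash
python3 -m handwheel '[[-0.9,-8,0,0,0,0,0],[-0.9,-8,0,0,0,0,0],[-0.9,-8,0,0,0,0,0],[-0.9,-8,0,0,0,0,0],[-0.9,-8,0,0,0,0,0]]'; python3 -m handwheel '[[-0.9,-8,0,0,0,0,0],[-0.9,-8,0,0,0,0,0],[-0.6,-5,0,0,0,0,0],[-0.3,-3,0,0,0,0,0],[0,0,0,0,0,0,0]]' ;python3 - <<'E'
from bench import *
import cv2
from h import *
o=get_obs();print(o['ee_pos'],infix(o['ee_pos']),o['ft_force'])
t=grab_frame("top");cv2.imwrite("pics/t13.png",cv2.resize(t[180:290,120:300],None,fx=4.4,fy=4.4,interpolation=cv2.INTER_CUBIC))
E
```

```text
t: 13.9
ee_pos: [555.7, 66.6, -3.9]
tool_rot: [-0.0, 0.998, -0.057, 0.0]
ft_force: [0.1, 1.6, -1.3]
opening: -0.0
t: 14.4
ee_pos: [553.0, 42.5, -3.9]
tool_rot: [0.0, 0.998, -0.057, -0.0]
ft_force: [-1.3, -0.5, 0.5]
opening: -0.3
[552.99898027  42.47950455  -3.91334698] [30.77042126  2.18558178] [-1.33321971 -0.50215123  0.52146523]
```

View pics/t13.png

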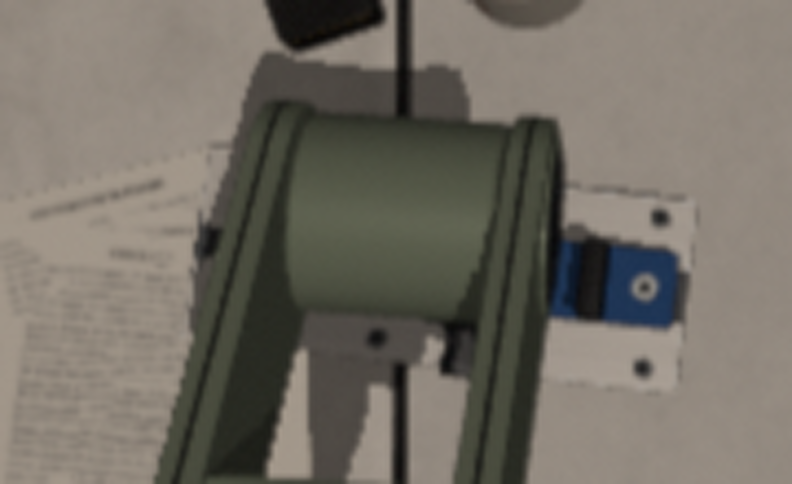

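```bash
python3 -m handwheel '[[1.7,15,0,0,0,0,0],[0,0,45,0,0,0,0],[0,0,45,0,0,-8.5,0],[0,0,45,0,0,-8.5,45],[0,0,20,0,0,-8.5,45]]'; python3 -m handwheel '[[-2,-16,0,0,0,-8.5,45],[-2,-16,0,0,0,-8.5,45],[-2,-16,0,0,0,-8.5,45],[-2,-16,0,0,0,-8.5,45],[-1,-9,0,0,0,-8.5,45]]'; python3 -m handwheel '[[0,0,0,0,0,-8.5,45],[0,0,0,0,0,-8.5,45],[0,0,0,0,0,-5,45],[0,0,0,0,0,0,45],[0,0,0,0,0,0,45]]' ;python3 - <<'E'
from bench import *
import cv2
from h import *
o=get_obs();print(o['ee_pos'],infix(o['ee_pos']),o['ft_force'],o['tool_rot'],o['joints'])
t=grab_frame("wrist");cv2.imwrite("pics/w14.png",t)
o=get_obs();print(o['ee_pos'],o['tool_rot'].tolist())
t=grab_frame("top");cv2.imwrite("pics/t14.png",cv2.resize(t[180:290,120:300],None,fx=4.4,fy=4.4,interpolation=cv2.INTER_CUBIC))
t=grab_frame("scene");cv2.imwrite("pics/s14.png",t)
E
```

```text
t: 14.95
ee_pos: [558.0, 59.4, 156.5]
tool_rot: [-0.001, 0.961, -0.278, 0.004]
ft_force: [0.4, -0.5, 0.4]
opening: 28.4
t: 15.45
ee_pos: [545.8, -14.7, 151.1]
tool_rot: [0.0, 0.794, -0.607, 0.0]
ft_force: [0.2, 1.5, 0.0]
opening: 45.2
t: 15.95
ee_pos: [545.9, -14.0, 151.1]
tool_rot: [-0.0, -0.667, 0.745, 0.0]
ft_force: [0.0, 0.4, -0.4]
opening: 45.4
[545.85913247 -13.96487439 151.07153818] [87.659972   1.4614568] [ 0.04062885  0.35753784 -0.38746695] [-1.54061148e-05 -6.67088007e-01  7.44978920e-01  9.30700404e-06] [-1.84096849e-01  1.83891527e-01  1.65867395e+00 -1.35465799e-05
  1.29906073e+00  1.49691327e+00]
[545.84187313 -14.12546475 151.07672541] [-1.975744687726651e-05, -0.6669146442049397, 0.7451341200423517, 1.0166229259308939e-05]
```

View pics/w14.png

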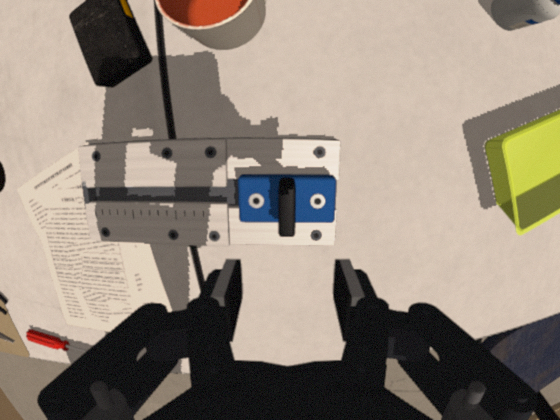

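View pics/t14.png

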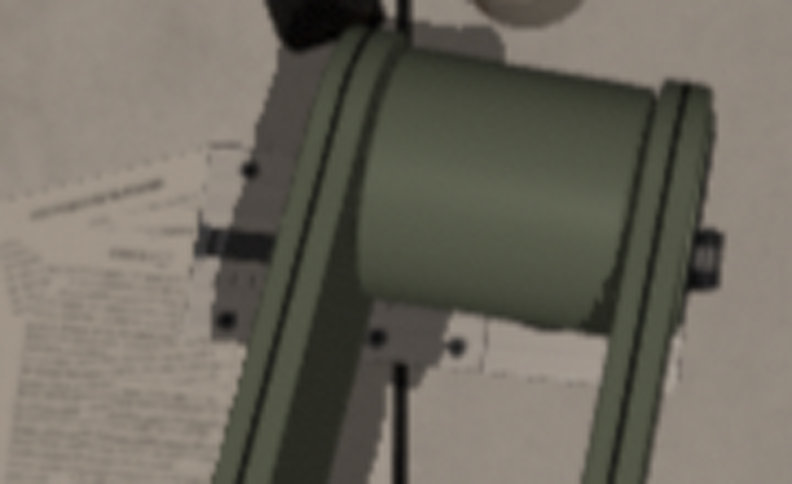

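View pics/s14.png

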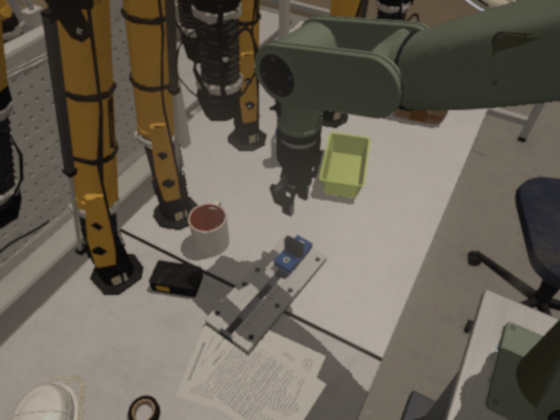

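```bash
python3 - <<'E'
from h import *
from scipy.optimize import least_squares
P=[545.85,-14.05,151.07];q=[0,-.667,.74505,0]
q=np.array(q)/np.linalg.norm(q)
M=np.array([(-45,22,46),(45,22,46),(45,-22,46),(-45,-22,46)],float)
uv=np.array([(239,177),(334,175),(336,222),(239,222)])
def X(p,M=M):
    c,s=np.cos(p[2]),np.sin(p[2]); return np.c_[p[0]+c*M[:,0]-s*M[:,1],p[1]+s*M[:,0]+c*M[:,1],M[:,2]]
r=least_squares(lambda p:(wproj(X(p),P,q)-uv).ravel(),[545,-15,-1.68],x_scale=[100,100,1]);print(r.x[:2],np.degrees(r.x[2]),r.fun.round(1),infix(r.x[:2]))
print(infix(P), wproj(X(r.x,np.array([(-7,22,83),(7,22,83),(7,-22,83),(-7,-22,83)],float)),P,q).round())
for u,v in [(287,205),(280,180),(294,180),(280,236),(294,236)]: print(infix(wback(u,v,83,P,q)).round(1))
for n,u,v,z in [('open corner',339,138,18),('openS',334,244,18),('lip end N',229,140,26),('lip end S',228,245,26)]: print(n,infix(wback(u,v,z,P,q)).round(1))
print('tool ang',np.degrees(2*np.arctan2(q[2],q[1])))
E
python3 -c "
import cv2
t=cv2.imread('pics/w14.png');cv2.imwrite('pics/w14z.png',cv2.resize(t[120:260,210:360],None,fx=4.2,fy=4.2,interpolation=cv2.INTER_CUBIC))"
```

```text
[545.4275116  -12.34598217] -95.57102400187459 [-2.3 -0.4  2.6  0.3 -0.7 -0.4  0.3  0.8] [86.10013355  0.8498911 ]
[87.74558443  1.46198964] [[278. 185.]
 [295. 184.]
 [296. 237.]
 [279. 237.]]
[86.2  6.2]
[80.7 26.5]
[91.6 26.5]
[ 80.5 -20.4]
[ 92.  -20.3]
open corner [136.3  55.2]
openS [135.7 -55.1]
lip end N [31.1 53.8]
lip end S [ 25.3 -53.3]
tool ang 263.67247669819676
```

View pics/w14z.png

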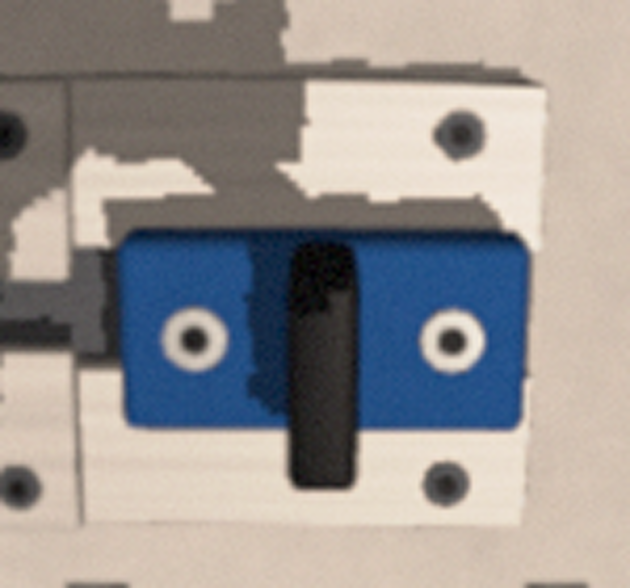

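The block corners in the wrist view put the dog at fixture x of about +86, y of about +1. That is past +65, short of +120, and square in the slot. The handle is centred under the jaws, so I'll descend and pinch.

```bash
python3 -m handwheel '[[-0.4,1,-40,0,0,0,45],[0,0,-40,0,0,0,45],[0,0,-25,0,0,0,45],[0,0,-10,0,0,0,45],[0,0,0,0,0,0,45]]' && python3 -m handwheel '[[0,0,-9,0,0,0,45],[0,0,-9,0,0,0,45],[0,0,0,0,0,0,45],[0,0,0,0,0,0,45]]'
python3 - <<'E'
from bench import *
import cv2
t=grab_frame("scene");cv2.imwrite("pics/s15.png",cv2.resize(t[190:320,220:380],None,fx=4.6,fy=4.6,interpolation=cv2.INTER_CUBIC))
cv2.imwrite("pics/w15.png",grab_frame("wrist"))
E
```

```text
t: 16.6
ee_pos: [544.1, -13.4, 34.6]
tool_rot: [-0.001, -0.666, 0.746, 0.001]
ft_force: [0.1, 0.5, 0.1]
opening: 44.8
t: 17.0
ee_pos: [545.6, -13.8, 18.4]
tool_rot: [0.0, -0.666, 0.746, -0.0]
ft_force: [-0.4, -0.1, -0.0]
opening: 45.1
```

View pics/s15.png

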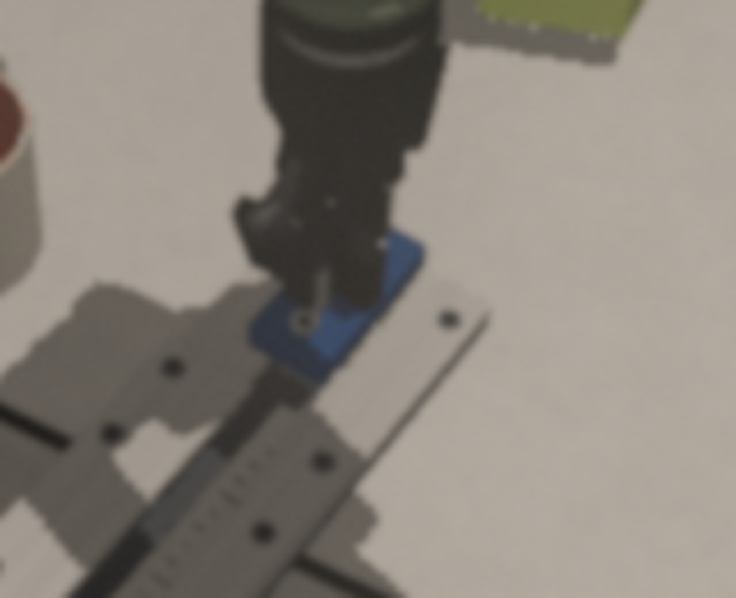

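View pics/w15.png

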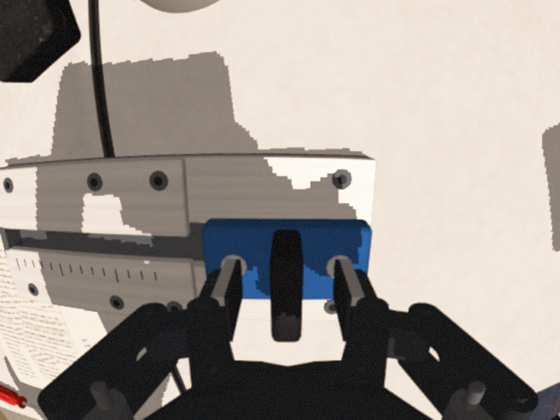

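The fingers straddle the handle: pads at about columns 240 and 335, handle at 287, no force. Now I'll close.

```bash
python3 -m handwheel '[[0,0,0,0,0,0,0],[0,0,0,0,0,0,0],[0,0,0,0,0,0,0],[0,0,0,0,0,0,0],[0,0,0,0,0,0,0]]' 60
python3 - <<'E'
from bench import *
import cv2
cv2.imwrite("pics/w16.png",grab_frame("wrist"))
E
```

```text
t: 17.6
ee_pos: [545.7, -13.6, 18.5]
tool_rot: [0.0, -0.666, 0.746, -0.0]
ft_force: [0.5, 0.9, 2.3]
opening: 13.1
```

View pics/w16.png

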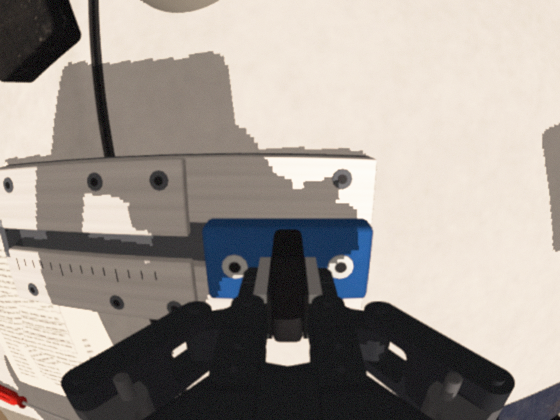

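Gripped at 13.1 mm. I'll lift straight up.

```bash
python3 -m handwheel '[[0,0,5,0,0,0,0],[0,0,8,0,0,0,0],[0,0,0,0,0,0,0],[0,0,0,0,0,0,0]]' && python3 -m handwheel '[[0,0,20,0,0,0,0],[0,0,30,0,0,0,0],[0,0,40,0,0,0,0],[0,0,35,0,0,0,0],[0,0,0,0,0,0,0]]'
python3 - <<'E'
from bench import *
import cv2
o=get_obs();print(o['ee_pos'],o['tool_rot'])
cv2.imwrite("pics/w17.png",grab_frame("wrist"))
t=grab_frame("top");cv2.imwrite("pics/t17.png",cv2.resize(t[195:275,330:440],None,fx=7,fy=7,interpolation=cv2.INTER_CUBIC))
E
```

```text
t: 18.05
ee_pos: [545.4, -13.8, 31.2]
tool_rot: [0.0, -0.666, 0.746, -0.0]
ft_force: [-0.6, 0.1, -3.1]
opening: 13.1
t: 18.55
ee_pos: [550.1, -14.6, 162.3]
tool_rot: [0.004, -0.666, 0.746, -0.005]
ft_force: [1.4, -0.8, -2.7]
opening: 12.8
[550.11907262 -14.61010673 162.29926322] [ 0.00389595 -0.66605452  0.74587572 -0.00506139]
```

View pics/w17.png

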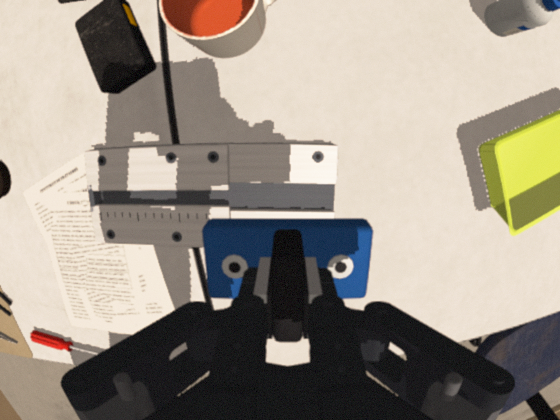

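View pics/t17.png

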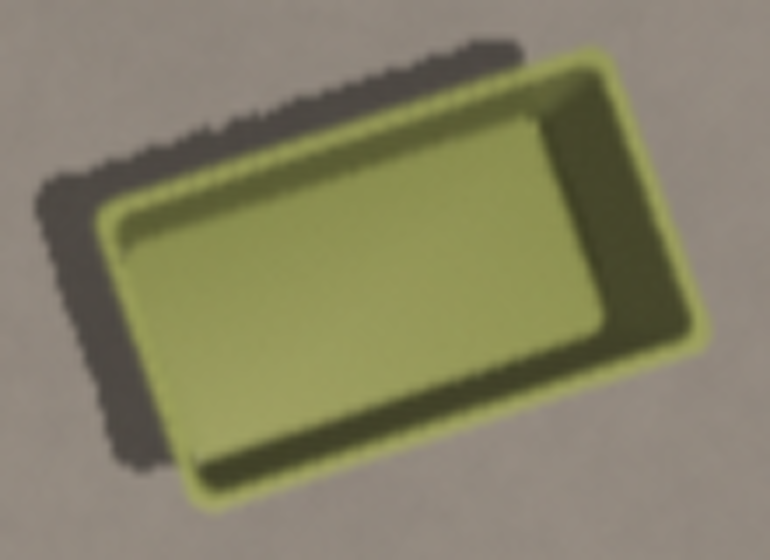

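Run:
```python
from fit import *
off=lambda P,x0,y0,s:[(x0+(a+.5)/s-.5,y0+(b+.5)/s-.5) for a,b in P]
r=fit('top',off([(95,208),(608,42),(714,342),(196,517),(537,118),(605,328)],330,195,7),[(-96,56,58),(96,56,58),(96,-56,58),(-96,-56,58),(82,42,2),(82,-42,2)],[564,-348,-1.4])
q=[0.0039,-.66605,.74588,-.005]; a=np.degrees(2*np.arctan2(q[2],q[1])); print(a-360)
```

```text
[ 562.4 -335.9] -73.13 res px
 [[-0.76, -0.14], [-0.26, -0.01], [0.44, 0.59], [-0.19, -0.06], [-0.32, -0.72], [1.12, 0.26]]
-96.47207374471805
```

```bash
python3 -m handwheel '[[2.1,-40.2,0,0,0,2.9,0],[2.1,-40.2,0,0,0,2.9,0],[2.1,-40.2,0,0,0,2.9,0],[2.1,-40.2,0,0,0,2.9,0],[2.1,-40.2,0,0,0,2.9,0]]' && python3 -m handwheel '[[2.1,-40.2,0,0,0,2.9,0],[2.1,-40.2,0,0,0,2.9,0],[2.1,-40.2,0,0,0,3.1,0],[0,0,0,0,0,0,0],[0,0,0,0,0,0,0]]'
python3 - <<'E'
from bench import *
import cv2
o=get_obs();print(o['ee_pos'],o['tool_rot'],o['ft_force'])
cv2.imwrite("pics/w18.png",grab_frame("wrist"))
E
```

```text
t: 19.15
ee_pos: [553.6, -215.1, 152.4]
tool_rot: [0.001, 0.756, -0.655, -0.003]
ft_force: [0.8, -0.4, -2.5]
opening: 12.9
t: 19.65
ee_pos: [560.1, -335.0, 152.2]
tool_rot: [-0.0, 0.803, -0.596, -0.003]
ft_force: [-0.7, 0.7, -3.0]
opening: 13.2
[ 560.11761984 -334.95030494  152.21086974] [-3.68480077e-04  8.02725455e-01 -5.96339272e-01 -3.34389823e-03] [-0.74604603  0.65593873 -3.00304961]
```

View pics/w18.png

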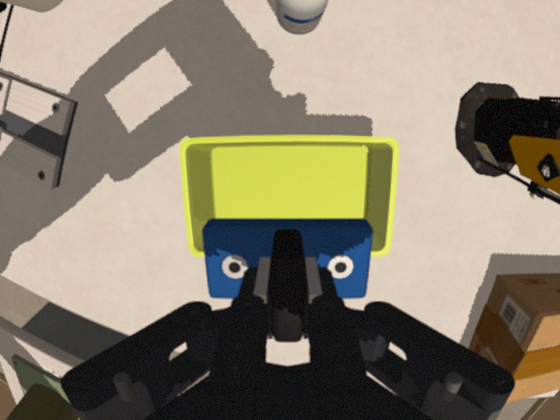

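Run:
```python
from h import *
from scipy.optimize import least_squares
P=np.array([560.12,-334.95,152.2]);q=np.array([-.00037,.80273,-.59634,-.00334])
M=np.array([(-96,56,58),(96,56,58),(96,-56,58),(-96,-56,58)],float)
uv=np.array([(180,138),(399,136),(390,256),(192,256)])
def X(p):
    c,s=np.cos(p[2]),np.sin(p[2]); return np.c_[p[0]+c*M[:,0]-s*M[:,1],p[1]+s*M[:,0]+c*M[:,1],M[:,2]]
r=least_squares(lambda p:(wproj(X(p),P,q)-uv).ravel(),[560,-335,-1.27],x_scale=[100,100,1]);print(r.x[:2],np.degrees(r.x[2]),r.fun.round(1))
print(np.degrees(2*np.arctan2(q[2],q[1])))
```

```text
[ 563.27269293 -334.94251911] -72.69631647757393 [-0.3  0.3  0.9  0.7  0.4 -1.2 -1.1  0.2]
-73.21656759061138
```

The wrist and top fits of the tray agree within 1 mm and 0.5°, so I'll lower.

```bash
python3 -m handwheel '[[0,0,-30,0,0,0,0],[0,0,-30,0,0,0,0],[0,0,-25,0,0,0,0],[0,0,0,0,0,0,0],[0,0,0,0,0,0,0]]' && python3 -m handwheel '[[0,-1,-20,0,0,0,0],[0,0,-15,0,0,0,0],[0,0,-5,0,0,0,0],[0,0,0,0,0,0,0],[0,0,0,0,0,0,0]]'
python3 - <<'E'
from bench import *
import cv2
o=get_obs();print(o['ee_pos'],o['tool_rot'],o['ft_force'])
cv2.imwrite("pics/w19.png",grab_frame("wrist"))
t=grab_frame("scene");cv2.imwrite("pics/s19.png",cv2.resize(t[90:220,280:420],None,fx=4.6,fy=4.6,interpolation=cv2.INTER_CUBIC))
E
```

```text
t: 20.2
ee_pos: [561.7, -333.4, 70.1]
tool_rot: [-0.0, 0.804, -0.595, -0.001]
ft_force: [-0.6, -0.3, -2.6]
opening: 13.1
t: 20.7
ee_pos: [562.7, -336.7, 31.9]
tool_rot: [0.0, 0.803, -0.595, 0.001]
ft_force: [-0.3, -0.8, -3.6]
opening: 12.8
[ 562.69628312 -336.65114846   31.88055016] [ 6.34500730e-08  8.03483940e-01 -5.95326127e-01  6.00949633e-04] [-0.34043366 -0.79469349 -3.56932308]
```

View pics/w19.png

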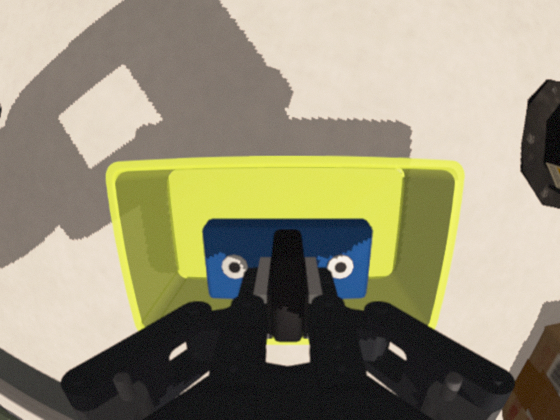

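View pics/s19.png

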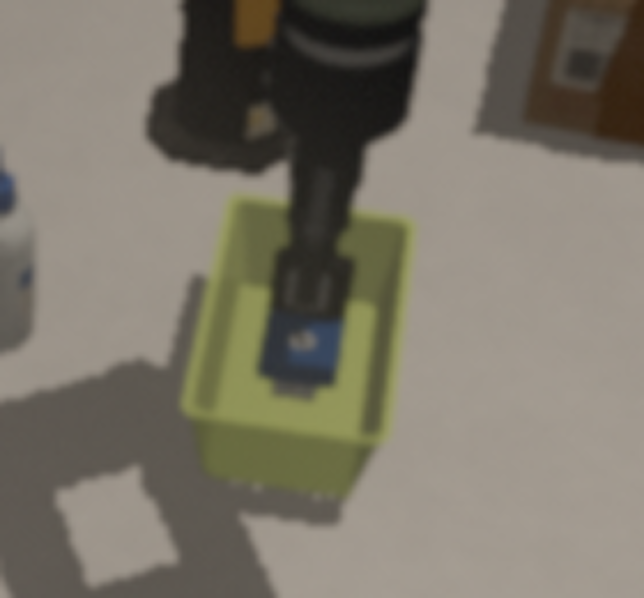

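The dog is centred and square in the tray, with the foot about 19 mm above the floor. I'll lower gently until it touches.

```bash
python3 -m handwheel '[[0,0,-8,0,0,0,0],[0,0,-5,0,0,0,0],[0,0,-3,0,0,0,0],[0,0,0,0,0,0,0],[0,0,0,0,0,0,0]]' && python3 -m handwheel '[[0,0,-1.5,0,0,0,0],[0,0,0,0,0,0,0],[0,0,-1.5,0,0,0,0],[0,0,0,0,0,0,0],[0,0,0,0,0,0,0]]'
```

```text
t: 21.3
ee_pos: [562.1, -336.2, 14.8]
tool_rot: [-0.0, 0.803, -0.595, -0.0]
ft_force: [0.5, -0.7, -2.6]
opening: 13.0
t: 21.8
ee_pos: [562.5, -336.5, 12.5]
tool_rot: [-0.0, 0.804, -0.595, 0.0]
ft_force: [0.1, 1.4, -0.9]
opening: 13.0
```

Force is dropping towards zero at 12.5, so it is nearly touching. One small step more to confirm.

```bash
python3 -m handwheel '[[0,0,-0.8,0,0,0,0],[0,0,0,0,0,0,0],[0,0,0,0,0,0,0]]'
```

```text
t: 22.1
ee_pos: [562.6, -336.4, 12.4]
tool_rot: [-0.0, 0.804, -0.595, 0.0]
ft_force: [-2.7, 2.0, 5.4]
opening: 13.0
```

Firm contact at z = 12.4 (+5 N). I'll release slowly.

```bash
python3 -m handwheel '[[0,0,0,0,0,0,16],[0,0,0,0,0,0,22],[0,0,0,0,0,0,32],[0,0,0,0,0,0,40],[0,0,0,0,0,0,40]]' 20
python3 - <<'E'
from bench import *
import cv2
cv2.imwrite("pics/w20.png",grab_frame("wrist"))
E
```

```text
t: 22.6
ee_pos: [562.2, -336.4, 11.1]
tool_rot: [0.0, 0.803, -0.595, -0.0]
ft_force: [0.3, 0.5, 0.5]
opening: 40.1
```

View pics/w20.png

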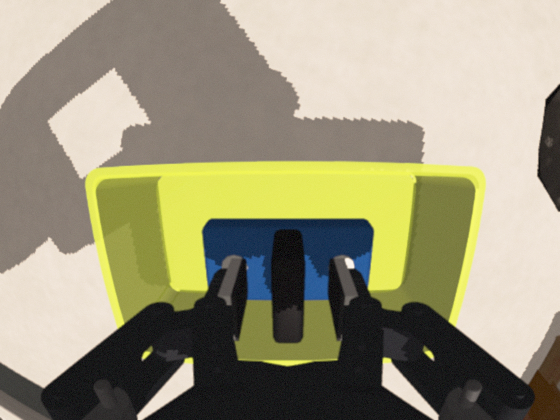

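Both fingers are clear of the handle (handle at column 287, fingers at about 235 and 345). I'll retreat straight up, move aside, then check.

```bash
python3 -m handwheel '[[0,0,15,0,0,0,40],[0,0,40,0,0,0,40],[0,0,50,0,0,0,40],[0,0,50,0,0,0,40],[0,0,30,0,0,0,40]]'; python3 -m handwheel '[[-35,30,0,0,0,0,40],[-35,30,0,0,0,0,40],[-35,30,0,0,0,0,40],[-25,35,0,0,0,0,40],[0,0,0,0,0,0,40]]'; python3 -m handwheel '[[0,40,0,0,0,0,40],[0,40,0,0,0,0,40],[0,40,0,0,0,0,40],[0,0,0,0,0,0,40],[0,0,0,0,0,0,40]]'
python3 - <<'E'
from bench import *
import cv2
o=get_obs();print(o['ft_force'])
t=grab_frame("top");cv2.imwrite("pics/t21.png",t)
cv2.imwrite("pics/t21z.png",cv2.resize(t[195:275,330:440],None,fx=7,fy=7,interpolation=cv2.INTER_CUBIC))
t=grab_frame("scene");cv2.imwrite("pics/s21.png",cv2.resize(t[90:220,280:420],None,fx=4.6,fy=4.6,interpolation=cv2.INTER_CUBIC))
E
```

```text
t: 23.15
ee_pos: [564.2, -337.8, 203.4]
tool_rot: [0.0, 0.804, -0.595, 0.004]
ft_force: [-0.5, 0.1, 0.6]
opening: 40.3
t: 23.65
ee_pos: [428.2, -206.7, 195.8]
tool_rot: [-0.0, 0.804, -0.595, -0.002]
ft_force: [0.7, -0.1, 0.4]
opening: 40.2
t: 24.15
ee_pos: [433.1, -91.4, 197.5]
tool_rot: [0.0, 0.804, -0.594, 0.001]
ft_force: [0.1, 0.6, -0.0]
opening: 40.0
[ 0.12594104  0.5558597  -0.04521525]
```

View pics/t21.png

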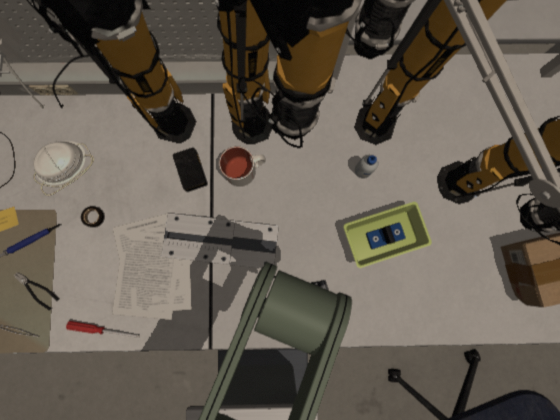

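View pics/t21z.png

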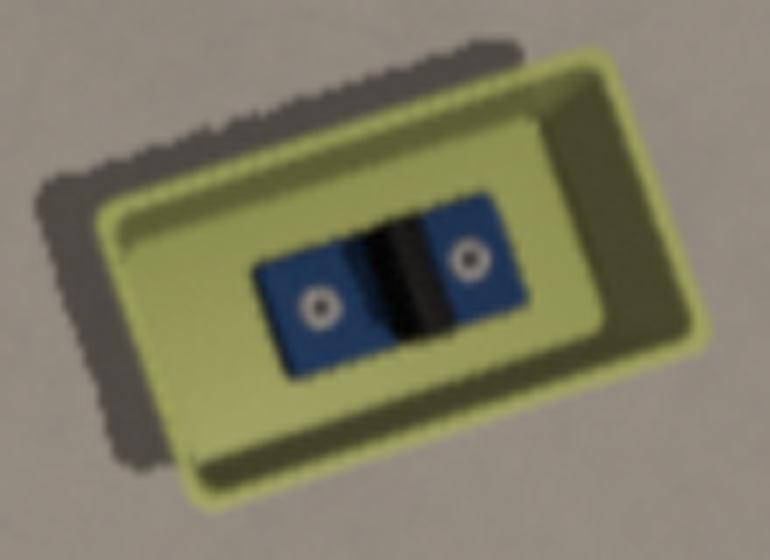

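View pics/s21.png

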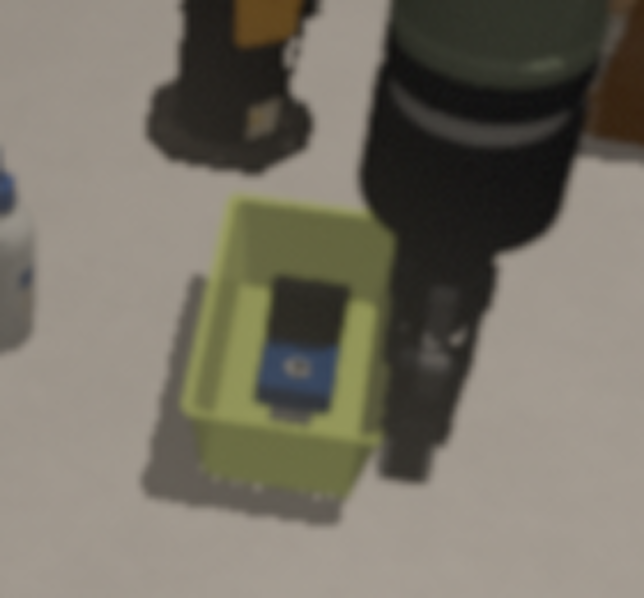

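The dog stands upright and centred on the tray floor. The tray (98–712, 45–512 in the crop), mug (237,163), bottle (368,164) and battery (190,169) are where they started. The arm is clear, so I'm handing in.

```bash
python3 -c "
from bench import *
print(close_job())"
```

```text
the job is handed in; nothing more can be done
None
```

The clamp dog is out of the fixture and standing upright on the lime tray's floor. I handed the job in at about 24 s; no verdict was reported.

**What I did:**
- I pushed the dog with closed fingers on its rear end face, at about 2 N, to fixture x ≈ +86 mm. That is past the +65 mm clear point and short of the +120 mm overhang.
- I then pinched the handle (13 mm opening), lifted it straight up and lowered it into the tray until it touched (about 5 N), then released it.

**Last checks:**
- The top and scene views show the dog centred, along the tray's long side.
- By eye in the top view, the tray, mug, bottle and battery are where they started.
- The arm is clear and the wrist force reads about zero.

**What went wrong or disagreed:**
- **Tool height:** the real fingertips sit about 38 mm behind the reported TCP; I measured this by touching the fixture's top.
- **First push:** because of that offset, my first push slid over the block and pressed high on the handle. The wrist force reached at least 99 N (limit 120 N) before I backed off. The dog did not visibly move, and I redid the push on the end face.
- **Measurements:** the top and wrist cameras agreed within about 4 mm in most places. My first wrist fit suggested a 15 mm height offset, but I had misread the fixture's end face as its top edge.

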